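# Load the laser test sled and lock it home

## Robot

A 7-joint arm with a two-finger parallel gripper is mounted at the origin on the work surface. World frame = base frame: x ahead of the robot, y to its left, z up, the work surface at z = 0. Lengths are in m, angles in rad, forces in N, time in s.
With the tool pointing down it reaches from about 0.4 to 0.85 m from the base axis. Payload 10.4 kg.
Tool frame: the origin (TCP) lies at the very end of the fingers, on their centre line; the grasp point (between the pads) lies 19 mm behind it; z points along the fingers, y is the line along which they close (so a half turn about z gives the same grasp; the last joint's range is limited). The gripper opens to 87 mm and grips with 3 to 60 N. Pads are 19 mm wide; open, the fingers measure 117 mm over their backs; the gripper's body (75 mm by 190 mm) begins 51 mm behind the grasp point.
Start: joints at [-1.195, 0.332, -0.065, 1.46, 0.022, 1.35, -0.088], TCP at [0.243, 0.576, 0.203] pointing down, gripper open.
Joint ranges: [-2.6, 2.6], [-0.5, 2.12], [-1.47, 1.34], [0.16, 2.42], [-1.27, 4.41], [0.06, 2.06], [-2.6, 2.6]. Speed limits (rad/s): [2.22, 2.22, 2.79, 2.79, 3.14, 3.14, 3.14].

## Interface

Orientations are given as [roll, pitch, yaw] about the fixed x, y, z axes, in that order (R = Rz(yaw) Ry(pitch) Rx(roll)).
In Python, from bench import bot, cams gives the robot as it stands.
- The arm moves only by the tool carry_out, never from a script. Its argument "moves" is a list of rows, each a list of 3 entries, a list of its own where there are three numbers: the closure, from -1 (fully open) to 1 (shut), then the shift along the world's x, y, z in units of 0.3 m (1.0 is 0.3 m), then the turn, a rotation vector about the world's x, y, z in units of 180 degrees (1.0 is 180 degrees). In form: [[fingers, [x, y, z], [ax, ay, az]], ...]. A call has 1 to 5 rows; each row is the pose to reach, as a shift and turn from the pose commanded when the call began, turning the shorter way round; what a row does not reach only later rows make up. A row lasts 1/8 s, in which the tool goes at most 62.5 mm and 10.7 degrees, less where a joint would pass 70% of its speed; a pose out of reach is approached as far as the arm can. A call with a number of a shift or a turn outside -1 to 1 is refused whole. A call with a gripper value outside its range is refused whole. The fingers move at their own pace and stop on an object; "grip_force" is the grip in N (left out, the last holds). Time passes only in rows, so rows that repeat a pose let the fingers close. It gives the time, the measured TCP pose, the force, the opening and the grip force at its end, in the units of the state.
- bot.get_obs(): the state, without advancing time (a new reading comes with each control period).
- cams.capture(name): name is "side" or "top" or "wrist"; returns (picture, depth): 400x640x3 uint8, red, green, blue; 400x640 float32, m along the optical axis (not along the pixel's ray), 0 where there is no reading.
- cams.get_calibration(name): a dict with "vfov" (degrees; the focal length in pixels is half the picture's height over the tangent of half this angle, whatever the lens; pixels are square), "cx", "cy" (the principal point, pixels), "position" and "rotation" of the camera in the world. Camera axes: x right, y down, z forward; pixel columns grow to the right and rows downward; lengths in m; the calibration is good to about 2 mm. A picture is of the moment at which its call begins: read the wrist's pose just before it. get_calibration takes no time and is no camera call; for the wrist camera it gives the pose at the moment of the call.
- bot.close_job(): hands the job in; it is judged then, once.
The state is a dict: "time": time; "joint_pos": joint angles; "dq": joint speeds; "effort": joint torques, N m; "position": TCP position; "ee_rot": TCP orientation; "force": force on the tool from outside, world axes, zero at the start; "ft_torque": the same for the moment, N m; "finger_gap": opening from 0.0 (shut) to 1.0 (fully open); "gripper_force": force on a finger pad.
Only numpy, scipy, OpenCV 4.12 (cv2) and the standard library are available. Lean on these libraries where they do the work, as an engineer would, in place of code of your own. Each camera call takes 0.05 s, during which the arm holds its last target. There are 200 camera calls.

## Task

Withdraw the blue-knobbed bolt, draw the empty sled right back from the grey stop, then pull the yellow-knobbed brake lever round to its third notch (the green dot) and leave it there while you put every laser module from the red mat flat into the sled, one to a bay. Then hold the red release button down until the lever has sprung right back, slide the sled fully home against the stop with the modules in it, and push the bolt fully into its keeper again. Leave the adapter, the bottle and the screwdriver alone.

Things in the scene. Friction and masses are not known exactly. Their poses are not given: they have to be found in the camera images.
- laser_1: Laser module, teal plastic case with a black panel on top, a plain block 56 (its x) by 40 (its y) by 26 (its z) mm, about 0.12 kg; origin at the centre of its underside, z up. May be absent.
- laser_2: Laser module, aluminium case with a green circuit board on top, a plain block 56 (its x) by 40 (its y) by 26 (its z) mm, about 0.12 kg; origin at the centre of its underside, z up. May be absent.
- laser_3: Laser module, teal plastic case with a black panel on top, a plain block 56 (its x) by 40 (its y) by 26 (its z) mm, about 0.12 kg; origin at the centre of its underside, z up. May be absent.
- laser_4: Laser module, aluminium case with a green circuit board on top, a plain block 56 (its x) by 40 (its y) by 26 (its z) mm, about 0.12 kg; origin at the centre of its underside, z up. May be absent.
- fixture: Test bench: an aluminium base plate 12 mm thick fixed on the table, which carries the sled, brake and bolt. Plate spans x -200..+50 and y -200..+230 mm in its own frame; its y runs along the sled's rails towards the grey stop block (80 x 34 mm, 60 mm high, at y = +210), x points away from the robot; z = 0 on the table. The frame may be turned about the vertical.
- red_mat: Red mat 235 x 235 x 3 mm fixed on the table, on which the modules lie at the start; origin at the centre of its underside.
- sled (a joint): Position of the sled along the fixture's +y, in m: 0 right back at the loading end, 0.10 fully home against the stop block (where it starts, bolted). Free-running (about 2 N) when the brake is off; held firmly at the brake's third notch (10 N more or above).
- sled_tray (a point): Centre of the sled's tray, on the floor of the bays (28 mm above the table); axes as the fixture's. The tray is a row of four open bays along y, pitch 68 mm, each 48 (x) by 65 (y) mm inside, between aluminium walls 3 to 4 mm thick that rise 8 mm above the floor. A module fits with its long (56 mm) side along y, either way round, so it is gripped across x, above the walls.
- bay_1 (a point): Centre of the floor of bay 1 of the sled (nearest the handle).
- bay_2 (a point): Centre of the floor of bay 2 of the sled (second from the handle).
- bay_3 (a point): Centre of the floor of bay 3 of the sled (third from the handle).
- bay_4 (a point): Centre of the floor of bay 4 of the sled (nearest the stop block).
- sled_handle (a point): Top centre of the sled's handle: an upright black round post, 16 mm across and 44 mm tall, at the end of the sled away from the stop; its top is 72 mm above the table.
- brake_lever (a joint): Angle of the brake lever, rad: 0 off. Turns clockwise seen from above, notches 0.30 apart: third 0.90 (rests at 0.86 to 0.90; larger green dot; white dots: the others), fourth 1.20, stop 1.32. Sprung back (2 to 6 N at the knob); let go, it falls back to the last notch passed and stays. It springs to 0 in about 1 s while the release button is held down; let up early, it catches again.
- brake_knob (a point): Top centre of the yellow knob at the lever's end: upright, 18 mm across, 40 mm tall, its top 84 mm above the table, 85 mm from the pivot.
- brake_pivot (a point): The lever's pivot axis, at the top of the steel disc (96 mm across, top 44 mm above the table).
- release_button (a joint): How far the red release button is pressed, in m: 0 up, 0.008 fully down. The brake is freed from about 0.006.
- button_top (a point): Centre of the top of the red release button (26 mm across, top 61 mm above the table when up); pressed straight down, 2 to 5 N.
- bolt (a joint): How far the bolt has slid along the fixture's +x towards its keeper, in m: 0 withdrawn, 0.040 fully in (it starts in). The keeper is a brass fork on the sled's near side with a 17 mm gap, which lies in front of the 10 mm bolt rod only when the sled is home. Slides with about 2 N.
- bolt_knob (a point): Top centre of the bolt's blue knob: upright, 16 mm across, from 28 to 66 mm above the table.
- adapter: Bystander: black power adapter 110 x 50 x 32 mm; origin at the centre of its underside.
- wipe_bottle: Bystander: white bottle, 48 mm across, 90 mm tall; origin at the centre of its underside.
- screwdriver: Bystander: screwdriver lying on the table; origin at its underside, its length along its own x.
There are look-alikes about, which are no part of the job. What is shaped like the laser_3 but brown, orange or purple is not meant.

How it is judged:
By the outcome, as a careful person would: the job done as asked, in the order asked, and still so for the second after the job is handed in, with the robot touching nothing.
Of laser_1, laser_2, laser_3, laser_4 only 2 to 4 are there at a start; the rules pass over those that are not, and their reading is None.
At some moment in a run one of laser_1, laser_2, laser_3, laser_4 may be knocked a few centimetres aside while the robot is not near it.
Once in a run the grip may slacken for a moment while it holds something.
It also fails if it takes over 210 s, if anything falls off the work surface, if the arm or the gripper's body presses on something with over 40 N, if the wrist force passes 120 N, or if a joint passes its speed limit or range.

## Working session

There is one attempt and no reset: what is moved stays moved. The work goes in short steps, Python scripts to look and compute and a tool call to move; the robot and the scene stay as the last step left them, time stands still between calls to the robot, and variables do not carry over. Pictures are saved under pics/ and viewed, at most 14 in all, crops included, and the job is handed in when it is done.

Besides the shell and the picture viewer there is one more tool, called after "Request:" as a command line: name --argument value ..., lists and objects as JSON in quotes. carry_out: Moves the arm, as the interface text tells. Its arguments: {"type":"object","properties":{"moves":{"type":"array"},"grip_force":{"type":"number"}},"required":["moves"]}

```bash
mkdir -p pics; ls; cat > h.py <<'E'
import numpy as np, cv2
from bench import bot, cams
def cap(n,save=None):
    c=cams.get_calibration(n); im,d=cams.capture(n)
    if save: cv2.imwrite('pics/'+save,im[:,:,::-1])
    return im,d,c
def cloud(d,c):
    f=200/np.tan(np.radians(c['vfov'])/2)
    v,u=np.mgrid[:d.shape[0],:d.shape[1]]
    p=np.stack([(u-c['cx'])/f*d,(v-c['cy'])/f*d,d],-1)
    R=np.array(c['rotation'])
    if R.shape!=(3,3):
        print('rot',R)
    return p@R.T+np.array(c['position'])
E
python3 - <<'E'
from h import *
for n in ['top','side']:
    im,d,c=cap(n,n+'0.png'); print(n,c); np.savez(n+'0.npz',im=im,d=d,P=cloud(d,c))
print(bot.get_obs())
E
```

```text
pics
top {'vfov': 48.30098069171882, 'cx': 324.8890998484586, 'cy': 198.37522823549307, 'position': array([ 0.30989347, -0.07978998,  1.36292322]), 'rotation': array([-2.93901723,  0.00364225, -1.48676288])}
rot [-2.93901723  0.00364225 -1.48676288]Traceback (most recent call last):
  File "<stdin>", line 3, in <module>
  File "h.py", line 14, in cloud
    return p@R.T+np.array(c['position'])
           ~~~~~^~~~~~~~~~~~~~~~~~~~~~~~
ValueError: operands could not be broadcast together with shapes (400,640) (3,)
```

```bash
python3 - <<'E'
s=open('h.py').read()
s=s.replace("""    R=np.array(c['rotation'])
    if R.shape!=(3,3):
        print('rot',R)
""","""    R=Rot.from_euler('xyz',c['rotation']).as_matrix()
""").replace("from bench","from scipy.spatial.transform import Rotation as Rot\nfrom bench")
open('h.py','w').write(s)
E
python3 - <<'E'
from h import *
for n in ['top','side']:
    im,d,c=cap(n,n+'0.png'); print(n,c,d.shape); P=cloud(d,c);np.savez(n+'0.npz',im=im,d=d,P=P); print(P[200,320],P[100,320],P[300,500], np.median(P[...,2]))
print(bot.get_obs())
E
```

```text
top {'vfov': 48.30098069171882, 'cx': 324.8890998484586, 'cy': 198.37522823549307, 'position': array([ 0.30989347, -0.07978998,  1.36292322]), 'rotation': array([-2.93901723,  0.00364225, -1.48676288])} (400, 640)
[ 0.57645489 -0.03747484  0.02780072] [ 0.91624151 -0.00762783 -0.0048572 ] [ 0.32420104 -0.5987102  -0.0057173 ] -0.001313838666467504
side {'vfov': 42.98639870770857, 'cx': 315.29488407374816, 'cy': 207.39263713601179, 'position': array([ 0.09991381, -1.36534967,  1.16143134]), 'rotation': array([-2.22541122, -0.00995735, -0.32780689])} (400, 640)
[0.61560855 0.06170763 0.03196766] [ 0.91669989  0.9245977  -0.00132237] [ 1.54995252 -0.02858018 -0.74259014] -0.0004439814340915227
{'time': 0.15, 'joint_pos': array([-1.19459865,  0.33274164, -0.06468952,  1.46071508,  0.02165235,
        1.34990287, -0.08853527]), 'dq': array([-0.00054928, -0.00082112, -0.00074143, -0.00210414,  0.00016862,
        0.00101313, -0.00013167]), 'effort': array([ 1.46749859e-03, -6.23623967e+01,  2.51669664e-02, -3.90144217e+01,
       -6.14257017e-02,  3.70678946e-02,  1.20674522e-04]), 'position': array([0.2426013 , 0.57566848, 0.20194329]), 'ee_rot': array([-3.14052649e+00,  9.90006972e-05,  2.74277756e+00]), 'force': array([ 0.81068532, -0.02630374, -0.22247128]), 'ft_torque': array([ 0.00402152, -0.02809736,  0.02496556]), 'gripper_force': 0.0, 'finger_gap': 1.0020774471697345}
```

View pics/top0.png

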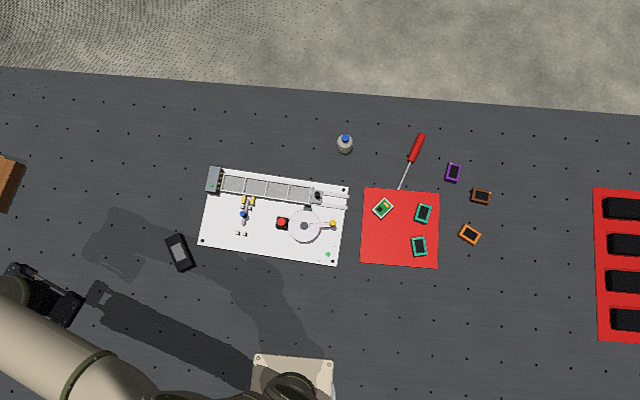

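View pics/side0.png

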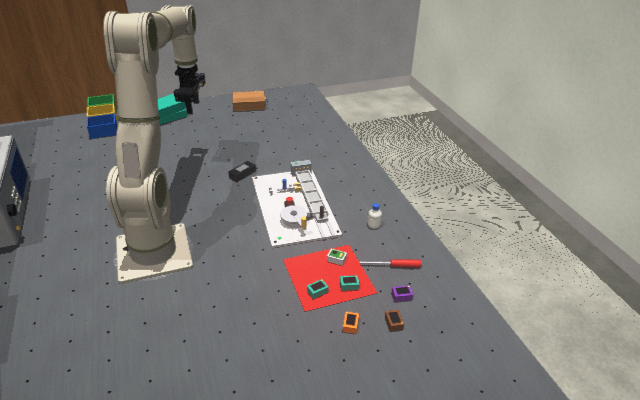

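```bash
python3 - <<'E'
from h import *
Z=np.load('top0.npz'); im=Z['im'];P=Z['P'];d=Z['d']
hsv=cv2.cvtColor(im,cv2.COLOR_RGB2HSV)
# plate
m=(hsv[...,1]<40)&(hsv[...,2]>190); m[:160]=0;m[270:]=0;m[:,:190]=0;m[:,355:]=0
k=m&(abs(P[...,2]-.012)<.008)
print('plate',cv2.minAreaRect(P[k][:,:2].astype(np.float32)),k.sum(),np.median(P[k][:,2]))
print('corners',cv2.boxPoints(cv2.minAreaRect(P[k][:,:2].astype(np.float32))))
def blob(name,u,v,lo,hi,r=14,zmin=-1):
    mm=cv2.inRange(hsv,lo,hi)>0; w=np.zeros_like(mm); w[v-r:v+r+1,u-r:u+r+1]=1
    k=mm&w&(P[...,2]>zmin)
    if k.sum()<3: print(name,'none');return
    vv,uu=np.nonzero(k); q=P[k]; print(name,k.sum(),'px',uu.mean().round(1),vv.mean().round(1),'xyz',np.median(q,0).round(4),'z95',np.percentile(q[:,2],90).round(4))
blob('bolt',243,215,(100,80,40),(130,255,255))
blob('btn',282,223,(0,120,60),(12,255,255))
blob('yknob',333,223,(18,120,60),(32,255,255))
blob('green',327,254,(45,80,60),(85,255,255),10)
blob('handle',317,195,(0,0,0),(179,255,70),10,.03)
for n,u,v in [('A',383,208),('T1',423,213),('T2',419,246)]:
    w=np.zeros(d.shape,bool); w[v-18:v+19,u-18:u+19]=1
    k=w&(P[...,2]>.018); q=P[k]; print(n,cv2.minAreaRect(q[:,:2].astype(np.float32)),np.median(q,0))
np.set_printoptions(suppress=True)
E
python3 - <<'E'
import cv2
im=cv2.imread('pics/top0.png')[150:280,190:450]
cv2.imwrite('pics/c1.png',cv2.resize(im,None,fx=3,fy=3,interpolation=cv2.INTER_CUBIC))
E
```

```text
plate ((0.5209732055664062, 0.10061030089855194), (0.433940589427948, 0.2487798035144806), 85.86095428466797) 7058 0.011019601868367035
corners [[ 0.38124746 -0.10681598]
 [ 0.6293784  -0.12477221]
 [ 0.66069895  0.30803657]
 [ 0.41256803  0.32599282]]
bolt 32 px 243.0 213.8 xyz [0.5102 0.185  0.0634] z95 0.069
btn 64 px 280.8 221.4 xyz [0.4965 0.071  0.0597] z95 0.0634
yknob 31 px 332.3 222.8 xyz [ 0.5014 -0.0802  0.0812] z95 0.0846
green 15 px 327.5 253.9 xyz [ 0.416  -0.0748  0.0119] z95 0.0162
handle 29 px 316.9 195.1 xyz [ 0.5828 -0.0282  0.0685] z95 0.0728
A ((0.4569105803966522, -0.1525076925754547), (0.04413280636072159, 0.32505372166633606), 55.950233459472656) [ 0.56601639 -0.22635057  0.02859824]
T1 ((0.4385542869567871, -0.23557493090629578), (0.05776873230934143, 0.39994117617607117), 47.772003173828125) [ 0.56307797 -0.34891848  0.02806993]
T2 ((0.4042326807975769, -0.21602897346019745), (0.05966860428452492, 0.3260115385055542), 24.328983306884766) [ 0.45994239 -0.34132924  0.02824836]
```

View pics/c1.png

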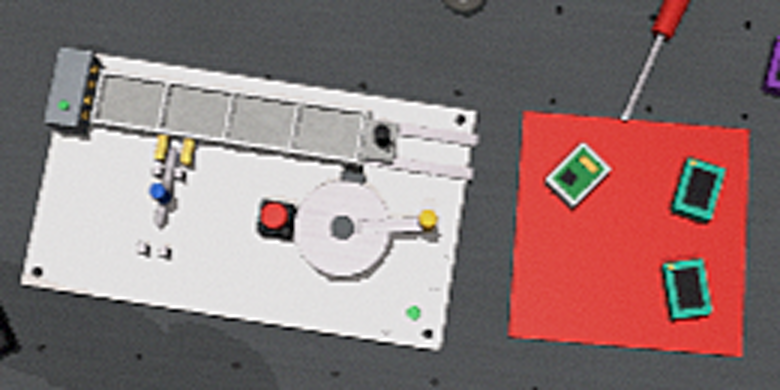

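Request:
carry_out --moves '[[-1,[0.35,-0.8,0.25],[0,0,-0.2]],[-1,[0.35,-0.8,0.25],[0,0,-0.2]],[-1,[0.35,-0.8,0.25],[0,0,-0.2]],[-1,[0.35,-0.8,0.25],[0,0,-0.2]],[-1,[0.35,-0.8,0.25],[0,0,-0.2]]]' --grip_force 15

```text
time: 0.78
position: [0.3497, 0.333, 0.2789]
ee_rot: [3.14, -0.0, 2.109]
force: [0.4, 1.0, -0.4]
finger_gap: 0.997
gripper_force: 0.0
```

Request:
carry_out --moves '[[-1,[0.34,-0.82,0.28],[0,0,-0.196]],[-1,[0.34,-0.82,0.28],[0,0,-0.196]],[-1,[0.34,-0.82,0.28],[0,0,-0.196]],[-1,[0.34,-0.82,0.28],[0,0,-0.196]],[-1,[0.34,-0.82,0.28],[0,0,-0.196]]]'

```text
time: 1.4
position: [0.4507, 0.0873, 0.3625]
ee_rot: [3.14, -0.0, 1.495]
force: [-0.2, 0.8, -0.3]
finger_gap: 0.997
gripper_force: 0.0
```

```bash
python3 - <<'E'
from h import *
o=bot.get_obs();print(o['position'],o['ee_rot'],o['joint_pos'].round(2))
im,d,c=cap('wrist','w1.png'); P=cloud(d,c); np.savez('w1.npz',im=im,d=d,P=P); print(c, [P[v,u].round(3) for v,u in [(100,100),(100,500),(300,100),(300,500),(200,320)]])
E
```

```text
[0.45070244 0.08731014 0.3625322 ] [ 3.14030921e+00 -4.45819835e-04  1.49546154e+00] [-0.74 -0.11  0.41  1.6   0.04  1.63 -0.4 ]
{'vfov': 67.47244422649695, 'cx': 322.66064449082694, 'cy': 197.23720807211637, 'position': array([0.45752687, 0.16531435, 0.54358073]), 'rotation': array([ 2.85643267e+00, -2.19755020e-03, -7.59914770e-02])} [array([ 0.076,  0.21 , -0.001]), array([ 0.767,  0.158, -0.002]), array([0.395, 0.121, 0.475]), array([0.502, 0.112, 0.473]), array([0.441, 0.004, 0.01 ])]
```

View pics/w1.png

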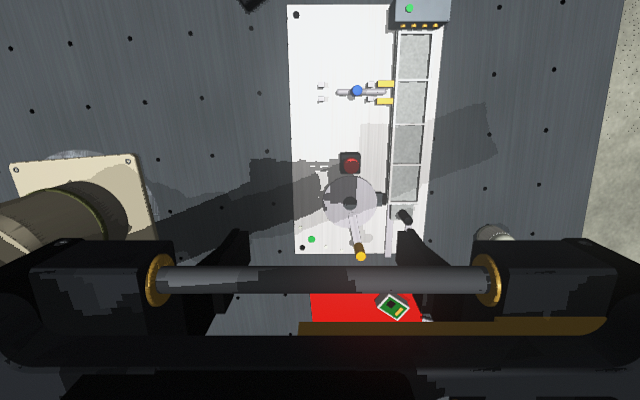

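```bash
cat >> h.py <<'E'
TH=-0.0723; O=np.array([0.5947,0.0802])
RF=np.array([[np.cos(TH),-np.sin(TH)],[np.sin(TH),np.cos(TH)]])
def loc(p): return (np.asarray(p)[...,:2]-O)@RF
def wor(l): return np.asarray(l)@RF.T+O
def blob(im,P,name,u,v,lo,hi,r=14,zmin=-1,zmax=1):
    hsv=cv2.cvtColor(im,cv2.COLOR_RGB2HSV)
    mm=cv2.inRange(hsv,lo,hi)>0; w=np.zeros_like(mm); w[max(v-r,0):v+r+1,max(u-r,0):u+r+1]=1
    k=mm&w&(P[...,2]>zmin)&(P[...,2]<zmax)
    if k.sum()<3: print(name,'none');return
    q=P[k]; ce=(q.min(0)+q.max(0))/2
    print(name,k.sum(),'med',np.median(q,0).round(4),'mid',ce.round(4),'ext',np.ptp(q,axis=0).round(3),'loc med',loc(np.median(q,0)).round(4),'loc mid',loc(ce).round(4))
E
python3 - <<'E'
from h import *
Z=np.load('w1.npz'); im,P=Z['im'],Z['P']
any_=((0,0,0),(179,255,255))
blob(im,P,'bolt',357,90,(95,80,40),(130,255,255),10,.059,.072)
blob(im,P,'btn',349,161,(0,100,40),(12,255,255),14,.056,.066)
blob(im,P,'pivot disc',350,200,*any_,34,.038,.049)
blob(im,P,'yknob',361,256,(15,100,60),(35,255,255),10,.078,.09)
blob(im,P,'handle',405,215,*any_,14,.066,.078)
blob(im,P,'green',311,239,(45,80,60),(85,255,255),8)
blob(im,P,'stop',420,12,*any_,40,.053,.067)
# plate edges
hsv=cv2.cvtColor(im,cv2.COLOR_RGB2HSV)
k=(abs(P[...,2]-.012)<.005)&(hsv[...,1]<40); k[265:]=0
q=loc(P[k]); q=q[(q[:,0]>-.3)&(q[:,0]<.15)]; print('plate loc',np.percentile(q,[0.2,99.8],axis=0), np.median(P[k][:,2]))
# bay floors
k=(abs(P[...,2]-.028)<.003); q=loc(P); kk=k&(abs(q[...,0])<.04)&(q[...,1]<.2)&(q[...,1]>-.1); qq=q[kk]; print('floor x',np.percentile(qq[:,0],[1,50,99]))
k=(abs(P[...,2]-.036)<.003)&(abs(q[...,0])<.04)&(q[...,1]<.21)&(q[...,1]>-.12)
h,e=np.histogram(q[k][:,1],bins=np.arange(-.12,.21,.003)); print([(round(a,3),b) for a,b in zip(e,h)])
hx,e=np.histogram(q[k][:,0],bins=np.arange(-.04,.04,.003)); print([(round(a,3),b) for a,b in zip(e,hx)])
Z=np.load('top0.npz'); im,P=Z['im'],Z['P']
blob(im,P,'T pivot',304,226,*any_,16,.038,.049)
blob(im,P,'T yknob',333,223,(18,120,60),(32,255,255),10,.078,.09)
blob(im,P,'T btn',282,223,(0,120,60),(12,255,255),14,.056,.066)
blob(im,P,'T bolt',243,215,(100,80,40),(130,255,255),10,.059,.072)
blob(im,P,'T handle',317,195,*any_,10,.066,.078)
for n,u,v in [('A',383,208),('T1',423,213),('T2',419,246)]:
    w=np.zeros(P.shape[:2],bool); w[v-18:v+19,u-18:u+19]=1
    q=P[w&(abs(P[...,2]-.029)<.005)]; print(n,len(q),cv2.minAreaRect(q[:,:2].astype(np.float32)),np.median(q,0))
E
```

```text
bolt 86 med [0.5122 0.1895 0.0648] mid [0.5116 0.1893 0.0647] ext [0.014 0.014 0.007] loc med [-0.0902  0.1031] loc mid [-0.0907  0.1029]
btn 153 med [0.4983 0.0739 0.0599] mid [0.4988 0.0744 0.0594] ext [0.022 0.023 0.005] loc med [-0.0957 -0.0132] loc mid [-0.0953 -0.0127]
pivot disc 2352 med [0.4937 0.0075 0.0431] mid [0.4933 0.0083 0.0435] ext [0.094 0.128 0.011] loc med [-0.0955 -0.0798] loc mid [-0.096  -0.0791]
yknob 80 med [ 0.504  -0.0773  0.0828] mid [ 0.5045 -0.0779  0.0817] ext [0.016 0.016 0.007] loc med [-0.0791 -0.1636] loc mid [-0.0785 -0.1642]
handle 74 med [ 0.5879 -0.0252  0.0708] mid [ 0.5877 -0.0254  0.0695] ext [0.015 0.015 0.007] loc med [ 0.0008 -0.1056] loc mid [ 0.0007 -0.1059]
green 36 med [ 0.4183 -0.0717  0.0118] mid [0.4348 0.0443 0.2766] ext [0.046 0.242 0.534] loc med [-0.165  -0.1642] loc mid [-0.1569 -0.0473]
stop 1294 med [0.6099 0.2891 0.059 ] mid [0.6107 0.2896 0.0584] ext [0.081 0.033 0.011] loc med [1.000e-04 2.095e-01] loc mid [0.0008 0.21  ]
plate loc [[-0.19895122 -0.19550487]
 [ 0.05022727  0.23158525]] 0.010987396662161864
floor x [-0.03653
[... 5228 characters left out ...]
9 0.1872 0.0653] ext [0.012 0.013 0.009] loc med [-0.0917  0.1007] loc mid [-0.0913  0.1006]
T handle 22 med [ 0.5851 -0.026   0.0697] mid [ 0.585  -0.0255  0.0708] ext [0.013 0.013 0.01 ] loc med [-0.0019 -0.1066] loc mid [-0.002  -0.1061]
A 222 ((0.5680380463600159, -0.22790741920471191), (0.03874199837446213, 0.057288721203804016), 49.65964889526367) [ 0.56746011 -0.22816067  0.02859824]
T1 229 ((0.5631314516067505, -0.3500325083732605), (0.04052932932972908, 0.056046999990940094), 76.42100524902344) [ 0.56307797 -0.35043378  0.02817042]
T2 236 ((0.4618240296840668, -0.3428155183792114), (0.05586529150605202, 0.040960341691970825), 11.826774597167969) [ 0.46026406 -0.34290713  0.02825496]
```

Request:
carry_out --moves '[[0,[0.2,0.34,-0.5],[0,0,0]],[0,[0.203,0.339,-0.7],[0,0,0]],[0,[0.203,0.339,-0.87],[0,0,0]],[0,[0.203,0.339,-0.87],[0,0,0]],[0,[0.203,0.339,-0.87],[0,0,0]]]'

```text
time: 2.08
position: [0.509, 0.193, 0.097]
ee_rot: [-3.138, 0.002, 1.501]
force: [-0.7, -0.0, 1.0]
finger_gap: 0.539
gripper_force: 0.0
```

Request:
carry_out --moves '[[0,[0,0,-0.1],[0,0,0]],[0,[0,0,-0.185],[0,0,0]],[1,[0,0,-0.185],[0,0,0]],[1,[0,0,-0.185],[0,0,0]],[1,[0,0,-0.185],[0,0,0]]]'

```text
time: 2.7
position: [0.5113, 0.1922, 0.0463]
ee_rot: [3.14, -0.001, 1.499]
force: [-0.8, -0.3, -0.1]
finger_gap: 0.243
gripper_force: 0.0
```

Request:
carry_out --moves '[[1,[0,-0.01,0],[0,0,0]],[1,[0,-0.01,0],[0,0,0]],[1,[0,-0.01,0],[0,0,0]]]'

```text
time: 3.08
position: [0.5115, 0.1889, 0.0464]
ee_rot: [3.14, -0.001, 1.499]
force: [-0.3, 1.3, 6.4]
finger_gap: 0.012
gripper_force: 3.1
```

Request:
carry_out --moves '[[1,[-0.04,0.003,0],[0,0,0]],[1,[-0.08,0.006,0],[0,0,0]],[1,[-0.115,0.008,0],[0,0,0]],[1,[-0.137,0.01,0],[0,0,0]],[1,[-0.137,0.01,0],[0,0,0]]]'

```text
time: 3.7
position: [0.4697, 0.192, 0.0462]
ee_rot: [3.14, -0.001, 1.499]
force: [-0.2, 0.6, 8.1]
finger_gap: 0.005
gripper_force: 4.1
```

```bash
python3 - <<'E'
from h import *
im,d,c=cap('side'); a=cv2.resize(im[150:260,230:350],None,fx=4,fy=4,interpolation=2)
im2,d,c=cap('top');b=cv2.resize(im2[150:280,190:320],None,fx=3,fy=3,interpolation=2)
b=cv2.resize(b,(320,a.shape[0]))
cv2.imwrite('pics/x1.png',np.hstack([a,b])[:,:,::-1])
E
```

```text
(no output)
```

View pics/x1.png

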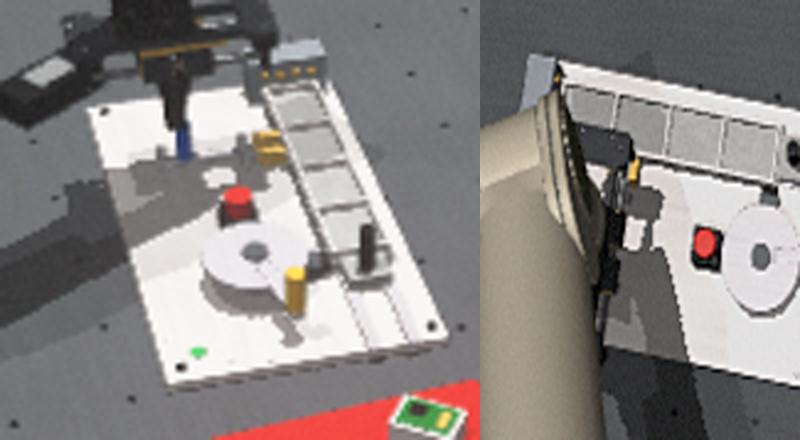

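```bash
python3 - <<'E'
from h import *
im,d,c=cap('side'); P=cloud(d,c)
blob(im,P,'bolt',275,187,(95,100,30),(130,255,255),12,.01,.08)
k=(P[...,2]>.03)&(P[...,2]<.12)&(P[...,0]>.42)&(P[...,0]<.53)&(P[...,1]>.15)&(P[...,1]<.24)
for z in np.arange(.03,.12,.01):
    q=P[k&(abs(P[...,2]-z-.005)<.005)]; print(z.round(3),len(q),q.min(0).round(3) if len(q) else '',q.max(0).round(3) if len(q) else '')
E
```

```text
bolt 18 med [0.476  0.1844 0.0464] mid [0.4765 0.182  0.0471] ext [0.008 0.016 0.034] loc med [-0.1259  0.0954] loc mid [-0.1252  0.093 ]
0.03 19 [0.453 0.173 0.03 ] [0.518 0.204 0.039]
0.04 9 [0.473 0.175 0.041] [0.483 0.189 0.05 ]
0.05 8 [0.473 0.178 0.05 ] [0.485 0.19  0.058]
0.06 12 [0.464 0.174 0.06 ] [0.487 0.192 0.069]
0.07 15 [0.462 0.173 0.072] [0.483 0.195 0.08 ]
0.08 7 [0.465 0.178 0.08 ] [0.481 0.186 0.09 ]
0.09 17 [0.46  0.173 0.09 ] [0.481 0.209 0.1  ]
0.1 17 [0.459 0.174 0.1  ] [0.485 0.186 0.11 ]
0.11 17 [0.459 0.175 0.11 ] [0.484 0.196 0.119]
```

Request:
carry_out --moves '[[-0.2,[0,0,0],[0,0,0]],[-0.2,[0,0,0],[0,0,0]],[-0.2,[0,0,0],[0,0,0]],[-0.2,[0,0,0.2],[0,0,0]],[-0.2,[0,0,0.3],[0,0,0]]]'

```text
time: 4.47
position: [0.4698, 0.1918, 0.1377]
ee_rot: [3.14, -0.002, 1.498]
force: [-0.3, -0.4, 0.6]
finger_gap: 0.488
gripper_force: 0.0
```

Request:
carry_out --moves '[[-0.2,[0,-0.2,0.2],[0,0,0]],[-0.2,[0,-0.4,0.2],[0,0,0]],[-0.2,[0,-0.4,0.2],[0,0,0]],[-0.2,[0,-0.4,0.2],[0,0,0]]]'

```text
time: 4.97
position: [0.4691, 0.0713, 0.1951]
ee_rot: [3.141, -0.001, 1.497]
force: [0.0, 0.5, 0.5]
finger_gap: 0.6
gripper_force: 0.0
```

```bash
python3 - <<'E'
from h import *
print(bot.get_obs()['position'])
im,d,c=cap('wrist','w2.png'); P=cloud(d,c)
hsv=cv2.cvtColor(im,cv2.COLOR_RGB2HSV)
k=(cv2.inRange(hsv,(95,90,40),(130,255,255))>0)&(P[...,2]>.02)&(P[...,2]<.08)
vv,uu=np.nonzero(k);print(uu.mean(),vv.mean(),k.sum())
blob(im,P,'bolt',int(np.median(uu)),int(np.median(vv)),(95,80,40),(130,255,255),40,.058,.072)
E
```

```text
[0.46912576 0.0713338  0.19510952]
333.45410628019323 63.130434782608695 207
bolt 211 med [0.4899 0.191  0.0648] mid [0.4899 0.191  0.0644] ext [0.015 0.014 0.004] loc med [-0.1126  0.1029] loc mid [-0.1125  0.103 ]
```

View pics/w2.png

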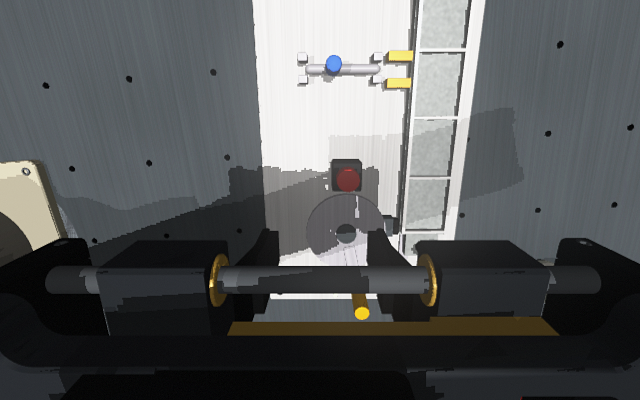

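```bash
python3 - <<'E'
from h import *
for n in ['side','top']:
    im,d,c=cap(n); P=cloud(d,c); o=bot.get_obs()['position']
    k=(abs(P[...,0]-o[0])<.12)&(abs(P[...,1]-o[1])<.05)&(P[...,2]>.1)&(P[...,2]<.5)
    print(n,k.sum(),o)
    for z in np.arange(.16,.30,.01):
        q=P[k&(abs(P[...,2]-z-.005)<.005)]
        if len(q): print(z.round(3),len(q),q.min(0).round(3),q.max(0).round(3))
    if n=='side':
        cv2.imwrite('pics/s2.png',cv2.resize(im[110:260,200:360],None,fx=4,fy=4,interpolation=2)[:,:,::-1])
Z=np.load('w1.npz');
im,d,c=cap('wrist'); P=cloud(d,c); q=loc(P)
# heights around bolt
k=(q[...,0]>-.17)&(q[...,0]<-.03)&(abs(q[...,1]-.103)<.03)&(P[...,2]>.016)&(P[...,2]<.08)
Q=np.c_[q[k],P[k][:,2]]
for a in np.arange(-.17,-.03,.008):
    s=Q[(Q[:,0]>=a)&(Q[:,0]<a+.008)]
    if len(s): print(a.round(3),len(s),'y',s[:,1].min().round(3),s[:,1].max().round(3),'z',s[:,2].max().round(3),'zrod',np.round(s[abs(s[:,1]-.103)<.003][:,2].max() if (abs(s[:,1]-.103)<.003).any() else 0,3))
E
```

```text
side 2148 [0.46890213 0.07319037 0.19447627]
0.21 10 [0.435 0.059 0.21 ] [0.506 0.085 0.219]
0.22 18 [0.436 0.051 0.22 ] [0.507 0.083 0.229]
0.23 23 [0.435 0.057 0.23 ] [0.506 0.079 0.24 ]
0.24 13 [0.434 0.054 0.241] [0.505 0.071 0.249]
0.25 24 [0.431 0.055 0.251] [0.511 0.081 0.259]
0.26 27 [0.429 0.055 0.26 ] [0.51  0.074 0.27 ]
0.27 7 [0.437 0.053 0.271] [0.51  0.069 0.278]
0.28 19 [0.383 0.024 0.283] [0.554 0.083 0.29 ]
0.29 113 [0.382 0.026 0.29 ] [0.554 0.103 0.3  ]
top 309 [0.46896276 0.07334936 0.19443051]
0.28 2 [0.515 0.031 0.288] [0.546 0.032 0.289]
0.29 30 [0.466 0.03  0.291] [0.552 0.044 0.3  ]
-0.154 66 y 0.088 0.118 z 0.035 zrod 0
-0.146 161 y 0.088 0.118 z 0.035 zrod 0.028
-0.138 74 y 0.098 0.107 z 0.03 zrod 0.03
-0.13 76 y 0.098 0.107 z 0.029 zrod 0.029
-0.122 136 y 0.095 0.11 z 0.067 zrod 0.067
-0.114 154 y 0.095 0.11 z 0.067 zrod 0.067
-0.106 60 y 0.098 0.107 z 0.066 zrod 0.066
-0.098 77 y 0.098 0.107 z 0.03 zrod 0.03
-0.09 73 y 0.098 0.107 z 0.029 zrod 0.029
-0.082 75 y 0.098 0.107 z 0.029 zrod 0.029
-0.074 174 y 0.088 0.118 z 0.035 zrod 0.029
-0.066 144 y 0.088 0.117 z 0.034 zrod 0.029
-0.058 130 y 0.083 0.12 z 0.033 zrod 0
-0.05 171 y 0.083 0.119 z 0.033 zrod 0
-0.042 172 y 0.083 0.119 z 0.033 zrod 0
-0.034 85 y 0.083 0.119 z 0.033 zrod 0
```

View pics/s2.png

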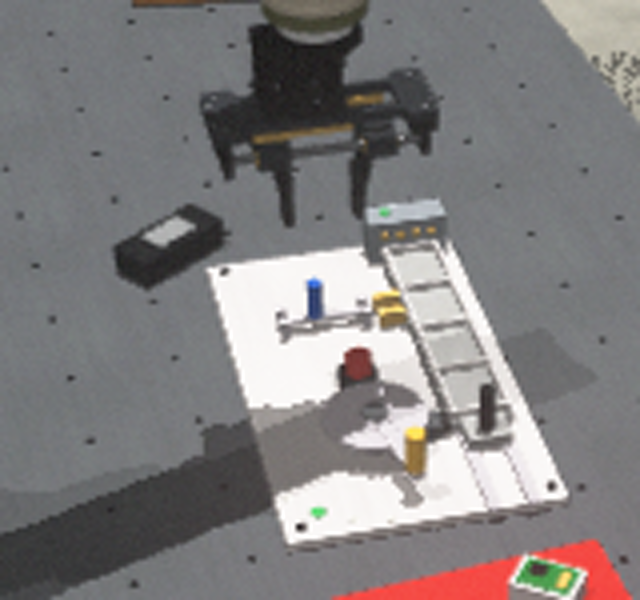

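Request:
carry_out --moves '[[0,[0.07,0.2,-0.1],[0,0,0]],[0,[0.07,0.392,-0.2],[0,0,0]],[0,[0.07,0.392,-0.3],[0,0,0]],[0,[0.07,0.392,-0.3],[0,0,0]],[0,[0.07,0.392,-0.3],[0,0,0]]]'

```text
time: 5.8
position: [0.491, 0.1889, 0.1061]
ee_rot: [3.141, -0.0, 1.498]
force: [1.2, 0.1, -0.5]
finger_gap: 0.496
gripper_force: 0.0
```

Request:
carry_out --moves '[[0,[0,0,-0.15],[0,0,0]],[0,[0,0,-0.278],[0,0,0]],[0,[0,0,-0.278],[0,0,0]]]'

```text
time: 6.18
position: [0.4897, 0.188, 0.0211]
ee_rot: [-3.14, 0.002, 1.497]
force: [-1.0, 0.3, 0.6]
finger_gap: 0.501
gripper_force: 0.0
```

Request:
carry_out --moves '[[1,[0,0,0],[0,0,0]],[1,[0,0,0],[0,0,0]],[1,[0,0,0],[0,0,0]],[1,[0,0,0],[0,0,0]],[1,[0,0,0],[0,0,0]]]'

```text
time: 6.8
position: [0.4909, 0.1896, 0.0224]
ee_rot: [3.141, -0.001, 1.499]
force: [-1.6, 0.0, 7.8]
finger_gap: 0.178
gripper_force: 15.0
```

Request:
carry_out --moves '[[1,[-0.03,0.002,0],[0,0,0]],[1,[-0.055,0.004,0],[0,0,0]],[1,[-0.067,0.005,0],[0,0,0]],[1,[-0.067,0.005,0],[0,0,0]]]'

```text
time: 7.3
position: [0.4765, 0.1906, 0.0228]
ee_rot: [3.129, -0.003, 1.497]
force: [30.0, 1.5, -20.3]
finger_gap: 0.197
gripper_force: 15.1
```

Request:
carry_out --moves '[[1,[0.012,0,0],[0,0,0]],[0.4,[0.012,0,0],[0,0,0]],[0.4,[0.012,0,0],[0,0,0]],[0.4,[0.012,0,0.1],[0,0,0]],[0.4,[0.012,0,0.25],[0,0,0]]]'

```text
time: 7.92
position: [0.4721, 0.1902, 0.0961]
ee_rot: [-3.138, 0.002, 1.499]
force: [0.7, 0.1, 0.3]
finger_gap: 0.3
gripper_force: 0.0
```

Request:
carry_out --moves '[[0.4,[0,-0.2,0.25],[0,0,0]],[0.4,[0,-0.4,0.25],[0,0,0]],[0.4,[0,-0.4,0.25],[0,0,0]],[0.4,[0,-0.4,0.25],[0,0,0]]]'

```text
time: 8.43
position: [0.4736, 0.0698, 0.1717]
ee_rot: [-3.141, -0.001, 1.496]
force: [-0.7, 0.1, 0.4]
finger_gap: 0.298
gripper_force: 0.0
```

```bash
python3 - <<'E'
from h import *
print(bot.get_obs()['position'])
im,d,c=cap('wrist'); P=cloud(d,c)
hsv=cv2.cvtColor(im,cv2.COLOR_RGB2HSV)
k=(cv2.inRange(hsv,(95,90,40),(130,255,255))>0)&(P[...,2]>.02)&(P[...,2]<.08)
vv,uu=np.nonzero(k)
blob(im,P,'bolt',int(np.median(uu)),int(np.median(vv)),(95,80,40),(130,255,255),40,.058,.072)
E
```

```text
[0.47363906 0.06983869 0.1717125 ]
bolt 252 med [0.4787 0.192  0.0648] mid [0.4787 0.1917 0.0637] ext [0.015 0.015 0.007] loc med [-0.1238  0.1031] loc mid [-0.1237  0.1029]
```

Request:
carry_out --moves '[[0.2,[0.017,0.2,0],[0,0,0]],[0.2,[0.017,0.405,-0.1],[0,0,0]],[0.2,[0.017,0.405,-0.2],[0,0,0]],[0.2,[0.017,0.405,-0.35],[0,0,0]],[0.2,[0.017,0.405,-0.459],[0,0,0]]]'

```text
time: 9.1
position: [0.4768, 0.1938, 0.0308]
ee_rot: [-3.138, 0.002, 1.502]
force: [0.1, -0.0, 0.5]
finger_gap: 0.405
gripper_force: 0.0
```

Request:
carry_out --moves '[[0.2,[0,0,0],[0,0,0]],[1,[0,0,0],[0,0,0]],[1,[0,0,0],[0,0,0]],[1,[0,0,0],[0,0,0]],[1,[0,0,0],[0,0,0]]]'

```text
time: 9.72
position: [0.4796, 0.193, 0.035]
ee_rot: [3.14, -0.002, 1.499]
force: [-1.9, 1.2, 6.1]
finger_gap: 0.177
gripper_force: 15.0
```

Request:
carry_out --moves '[[1,[-0.012,0.001,0],[0,0,0]],[1,[-0.02,0.002,0],[0,0,0]],[1,[-0.026,0.002,0],[0,0,0]],[1,[-0.026,0.002,0],[0,0,0]]]'

```text
time: 10.22
position: [0.4773, 0.193, 0.0354]
ee_rot: [3.13, -0.003, 1.497]
force: [24.7, 1.7, -14.8]
finger_gap: 0.173
gripper_force: 15.0
```

Request:
carry_out --moves '[[1,[0.015,0,0],[0,0,0]],[0.2,[0.015,0,0],[0,0,0]],[0.2,[0.015,0,0],[0,0,0]],[0.2,[0.015,0,0.1],[0,0,0]],[0.2,[0.015,0,0.25],[0,0,0]]]'

```text
time: 10.85
position: [0.4742, 0.1922, 0.1085]
ee_rot: [-3.139, 0.002, 1.499]
force: [0.4, 0.4, 0.1]
finger_gap: 0.393
gripper_force: 0.0
```

Request:
carry_out --moves '[[0.2,[0,-0.2,0.1],[0,0,0]],[0.2,[0,-0.35,0.1],[0,0,0]],[0.2,[0,-0.35,0.1],[0,0,0]],[0.2,[0,-0.35,0.1],[0,0,0]]]'

```text
time: 11.35
position: [0.4753, 0.0885, 0.1386]
ee_rot: [-3.141, -0.0, 1.499]
force: [0.6, 1.1, -0.7]
finger_gap: 0.402
gripper_force: 0.0
```

```bash
python3 - <<'E'
from h import *
print(bot.get_obs()['position'],bot.get_obs()['joint_pos'].round(2))
im,d,c=cap('wrist'); P=cloud(d,c)
hsv=cv2.cvtColor(im,cv2.COLOR_RGB2HSV)
k=(cv2.inRange(hsv,(95,90,40),(130,255,255))>0)&(P[...,2]>.02)&(P[...,2]<.08)
vv,uu=np.nonzero(k);u,v=int(np.median(uu)),int(np.median(vv))
blob(im,P,'bolt',u,v,(95,80,40),(130,255,255),40,.058,.072)
q=loc(P);k=(abs(q[...,1]-.103)<.018)&(abs(q[...,0]+.1)<.1)&(P[...,2]>.032)&(P[...,2]<.04); print('brk',np.histogram(q[k][:,0],bins=np.arange(-.17,-.03,.004)))
cv2.imwrite('pics/b3.png',cv2.resize(im[max(0,v-60):v+60,u-60:u+100],None,fx=4,fy=4,interpolation=2)[:,:,::-1])
E
```

```text
[0.47526568 0.08850248 0.1386363 ] [-0.72  0.06  0.46  1.93 -0.03  1.16 -0.32]
bolt 310 med [0.4788 0.1919 0.0647] mid [0.4787 0.1922 0.0643] ext [0.015 0.015 0.005] loc med [-0.1236  0.103 ] loc mid [-0.1237  0.1033]
brk (array([ 0,  0,  0,  0,  0, 60, 68, 39,  0,  1,  4,  3,  4,  2,  0,  0,  0,
        0,  0,  0,  0,  0,  0,  0,  3, 76, 73, 32,  0, 10,  7,  9,  7,  8]), array([-0.17 , -0.166, -0.162, -0.158, -0.154, -0.15 , -0.146, -0.142,
       -0.138, -0.134, -0.13 , -0.126, -0.122, -0.118, -0.114, -0.11 ,
       -0.106, -0.102, -0.098, -0.094, -0.09 , -0.086, -0.082, -0.078,
       -0.074, -0.07 , -0.066, -0.062, -0.058, -0.054, -0.05 , -0.046,
       -0.042, -0.038, -0.034]))
```

View pics/b3.png

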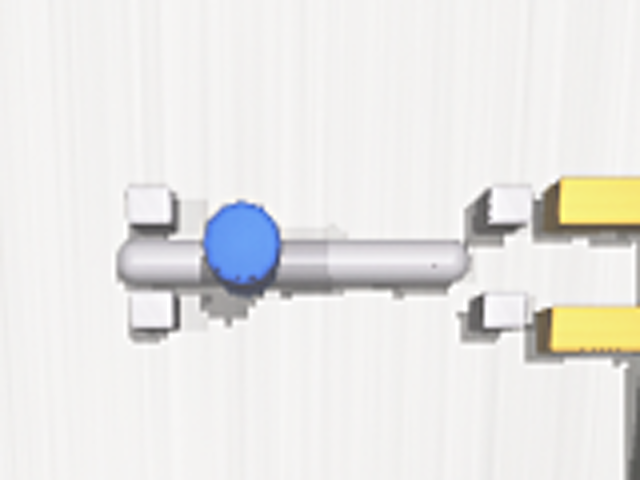

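Request:
carry_out --moves '[[0,[0.15,-0.15,0],[0,0,0]],[0,[0.3,-0.3,0],[0,0,0]],[0,[0.376,-0.379,0],[0,0,0]],[0,[0.376,-0.379,0],[0,0,0]],[0,[0.376,-0.379,0],[0,0,0]]]'

```text
time: 12.02
position: [0.5881, -0.0241, 0.1382]
ee_rot: [-3.14, -0.0, 1.501]
force: [0.2, -0.6, -0.4]
finger_gap: 0.498
gripper_force: 0.0
```

Request:
carry_out --moves '[[0,[0,0,-0.15],[0,0,0]],[0,[0,0,-0.3],[0,0,0]],[0,[0,0,-0.362],[0,0,0]],[0,[0,0,-0.362],[0,0,0]],[1,[0,0,-0.362],[0,0,0]]]'

```text
time: 12.65
position: [0.5897, -0.0255, 0.0321]
ee_rot: [3.139, -0.001, 1.499]
force: [0.2, 0.7, -0.4]
finger_gap: 0.447
gripper_force: 0.0
```

Request:
carry_out --moves '[[1,[0,0,0],[0,0,0]],[1,[0,0,0],[0,0,0]],[1,[0,0,0],[0,0,0]],[1,[0,0,0],[0,0,0]]]'

```text
time: 13.15
position: [0.5873, -0.0257, 0.0308]
ee_rot: [-3.139, -0.001, 1.499]
force: [-8.5, 1.5, 9.6]
finger_gap: 0.178
gripper_force: 15.0
```

Request:
carry_out --moves '[[1,[-0.005,-0.07,0],[0,0,0]],[1,[-0.01,-0.14,0],[0,0,0]],[1,[-0.015,-0.21,0],[0,0,0]],[1,[-0.02,-0.28,0],[0,0,0]],[1,[-0.024,-0.33,0],[0,0,0]]]'

```text
time: 13.78
position: [0.5802, -0.125, 0.0307]
ee_rot: [-3.139, -0.002, 1.498]
force: [-4.5, 18.5, 2.2]
finger_gap: 0.177
gripper_force: 15.0
```

Request:
carry_out --moves '[[1,[0,-0.007,0],[0,0,0]],[1,[0,-0.009,0],[0,0,0]],[1,[0,-0.009,0],[0,0,0]]]'

```text
time: 14.15
position: [0.5802, -0.1258, 0.0306]
ee_rot: [-3.139, -0.003, 1.499]
force: [-9.6, 6.3, 8.9]
finger_gap: 0.178
gripper_force: 15.1
```

Request:
carry_out --moves '[[0.2,[0,0.003,0],[0,0,0]],[0.2,[0,0.003,0],[0,0,0]],[0.2,[0,0.003,0.12],[0,0,0]],[0.2,[0,0.003,0.22],[0,0,0]],[0.2,[-0.12,0.08,0.22],[0,0,0]]]'

```text
time: 14.78
position: [0.5479, -0.1054, 0.0989]
ee_rot: [3.136, 0.002, 1.496]
force: [-0.8, 0.2, -0.4]
finger_gap: 0.396
gripper_force: 0.0
```

Request:
carry_out --moves '[[0.2,[-0.133,0.081,0],[0,0,0]],[0.2,[-0.133,0.081,0],[0,0,0]],[0.2,[-0.133,0.081,0],[0,0,0]]]'

```text
time: 15.15
position: [0.5063, -0.0794, 0.0969]
ee_rot: [3.14, -0.0, 1.499]
force: [0.3, -0.5, 0.5]
finger_gap: 0.397
gripper_force: 0.0
```

```bash
python3 - <<'E'
from h import *
print(bot.get_obs()['position'])
im,d,c=cap('wrist'); P=cloud(d,c)
hsv=cv2.cvtColor(im,cv2.COLOR_RGB2HSV)
k=(cv2.inRange(hsv,(18,110,60),(34,255,255))>0)&(P[...,2]>.07)&(P[...,2]<.09)
print('yk',k.sum(),np.median(P[k],0) if k.any() else 0)
q=loc(P); k=(abs(P[...,2]-.036)<.003)&(abs(q[...,0])<.035)&(q[...,1]<.15)&(q[...,1]>-.2)
h,e=np.histogram(q[k][:,1],bins=np.arange(-.2,.15,.002)); print([(round(float(a),3),int(b)) for a,b in zip(e,h) if b>40])
hx,e=np.histogram(q[k][:,0],bins=np.arange(-.035,.035,.002)); print([(round(float(a),3),int(b)) for a,b in zip(e,hx) if b>100])
E
```

```text
[ 0.50628921 -0.07941467  0.09688853]
yk 571 [ 0.50456922 -0.07643434  0.08252722]
[(-0.184, 143), (-0.182, 109), (-0.116, 189), (-0.114, 96), (-0.05, 90), (-0.048, 227), (-0.046, 93), (-0.028, 43), (-0.02, 41), (-0.018, 41), (-0.016, 41)]
[(-0.027, 583), (-0.025, 580), (-0.023, 118), (0.025, 646), (0.027, 587)]
```

Request:
carry_out --moves '[[0.2,[-0.006,0.01,-0.1],[0,0,0]],[0.2,[-0.006,0.01,-0.195],[0,0,0]],[0.2,[-0.006,0.01,-0.195],[0,0,0]],[1,[-0.006,0.01,-0.195],[0,0,0]],[1,[-0.006,0.01,-0.195],[0,0,0]]]'

```text
time: 15.82
position: [0.5047, -0.0765, 0.039]
ee_rot: [3.14, -0.0, 1.498]
force: [-0.2, 1.2, -0.2]
finger_gap: 0.257
gripper_force: 0.0
```

Request:
carry_out --moves '[[1,[0,0,0],[0,0,0]],[1,[0,0,0],[0,0,0]],[1,[0,0,0],[0,0,0]]]'

```text
time: 16.2
position: [0.5038, -0.0764, 0.0388]
ee_rot: [3.141, -0.0, 1.498]
force: [-4.4, -1.4, 7.5]
finger_gap: 0.206
gripper_force: 15.0
```

Request:
carry_out --moves '[[1,[-0.07,-0.001,0],[0,0,0]],[1,[-0.139,0.016,0],[0,0,0]],[1,[-0.202,0.049,0],[0,0,0]],[1,[-0.248,0.09,0],[0,0,0]],[1,[-0.248,0.09,0],[0,0,0]]]'

```text
time: 16.82
position: [0.4303, -0.0498, 0.0391]
ee_rot: [3.138, -0.0, 1.499]
force: [2.2, -5.4, 2.7]
finger_gap: 0.203
gripper_force: 15.0
```

Request:
carry_out --moves '[[0.2,[0,0,0],[0,0,0]],[0.2,[0,0,0],[0,0,0]],[0.2,[0,0,0],[0,0,0]],[0.2,[0,0,0.15],[0,0,0]],[0.2,[0,0,0.33],[0,0,0]]]'

```text
time: 17.45
position: [0.4281, -0.0492, 0.1373]
ee_rot: [-3.139, 0.001, 1.499]
force: [1.7, 0.1, 0.9]
finger_gap: 0.399
gripper_force: 0.0
```

Request:
carry_out --moves '[[-0.5,[0.12,-0.2,0.3],[0,0,0]],[-0.5,[0.2,-0.4,0.4],[0,0,0]],[-0.5,[0.23,-0.6,0.4],[0,0,0]],[-0.5,[0.23,-0.7,0.4],[0,0,0]],[-0.5,[0.23,-0.7,0.4],[0,0,0]]]'

```text
time: 18.08
position: [0.4976, -0.2633, 0.2573]
ee_rot: [-3.141, 0.002, 1.494]
force: [-1.2, 0.5, 0.1]
finger_gap: 0.744
gripper_force: 0.0
```

Request:
carry_out --moves '[[-0.5,[0,-0.2,0],[0,0,0]],[-0.5,[0,-0.4,0],[0,0,0]],[-0.5,[0,-0.5,0],[0,0,0]],[-0.5,[0,-0.5,0],[0,0,0]],[-0.5,[0,-0.5,0],[0,0,0]]]'

```text
time: 18.7
position: [0.4988, -0.4078, 0.2564]
ee_rot: [-3.141, -0.001, 1.5]
force: [0.5, 1.0, 0.3]
finger_gap: 0.75
gripper_force: 0.0
```

```bash
cat >> h.py <<'E'
def mods(P,im,zlo=.024,zhi=.034):
    "blocks on the mat: connected patches at module-top height"
    k=((P[...,2]>zlo)&(P[...,2]<zhi)&(P[...,0]>.3)&(P[...,0]<.75)&(P[...,1]<-.13)&(P[...,1]>-.6)).astype(np.uint8)
    n,l,s,_=cv2.connectedComponentsWithStats(k)
    for i in range(1,n):
        if s[i,4]<120: continue
        q=P[l==i]; r=cv2.minAreaRect(q[:,:2].astype(np.float32)); (w,h),a=r[1],r[2]
        a=a if w<h else a+90
        print('mod px',s[i,:2]+s[i,2:4]//2,'c',np.round(r[0],4),'wh',np.round(r[1],4),'short dir',round((a+90)%180-90,1),'z',np.median(q[:,2]).round(4),'rgb',np.median(im[l==i],0))
E
python3 - <<'E'
from h import *
print(bot.get_obs()['position'],bot.get_obs()['joint_pos'].round(2))
im,d,c=cap('wrist','w4.png'); P=cloud(d,c); mods(P,im)
hsv=cv2.cvtColor(im,cv2.COLOR_RGB2HSV)
k=(cv2.inRange(hsv,(18,110,60),(34,255,255))>0)&(P[...,2]>.074)&(P[...,2]<.09)
y=np.median(P[k],0); print('yk',k.sum(),y,loc(y)); v=loc(y)-[-.096,-.080]; print(np.hypot(*v), 'lever', np.arctan2(-.0837,.0165)-np.arctan2(v[1],v[0]))
E
```

```text
[ 0.4988291  -0.40775933  0.2564145 ] [ 0.01  0.45  0.86  1.36 -0.34  1.49  0.78]
mod px [370  24] c [ 0.5707 -0.2275] wh [0.0404 0.0558] short dir 49.2 z 0.0283 rgb [211.5 251.  175. ]
mod px [292 122] c [ 0.4641 -0.3429] wh [0.056 0.04 ] short dir -77.7 z 0.028 rgb [208.  244.  210.5]
mod px [369 122] c [ 0.566  -0.3503] wh [0.0399 0.056 ] short dir 76.0 z 0.0281 rgb [210. 227. 192.]
mod px [468 180] c [ 0.703  -0.4394] wh [0.0395 0.0554] short dir 78.3 z 0.0253 rgb [144.5  83.5 163. ]
mod px [335 225] c [ 0.5128 -0.4939] wh [0.0556 0.0396] short dir -28.9 z 0.0252 rgb [239. 137.  75.]
mod px [419 240] c [ 0.6342 -0.5261] wh [0.0552 0.0401] short dir -9.3 z 0.0253 rgb [102.  82.  78.]
yk 0 [nan nan nan] [nan nan]
nan lever nan
  return _methods._mean(a, axis=axis, dtype=dtype,
  ret = um.true_divide(
```

View pics/w4.png

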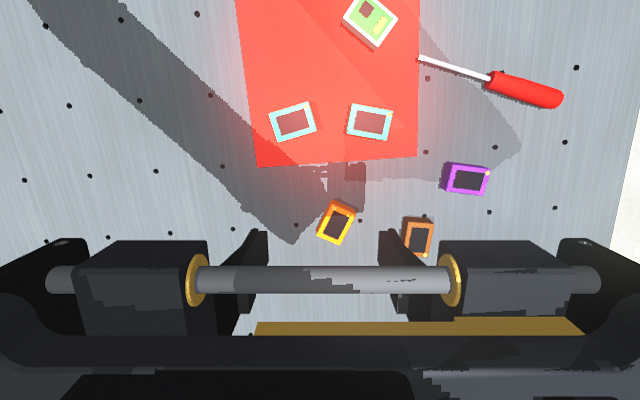

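```bash
python3 - <<'E'
from h import *
o=bot.get_obs()['position']
im,d,c=cap('side','s5.png'); P=cloud(d,c)
k=(abs(P[...,0]-o[0])<.065)&(abs(P[...,1]-o[1])<.04)&(P[...,2]>.2)&(P[...,2]<.33)
print(o,np.sort(P[k][:,2])[:8].round(4))
q=P[k]; q=q[q[:,2]<.31]; print(q.min(0),q.max(0),np.median(q,0))
im,d,c=cap('top','t5.png'); P=cloud(d,c)
hsv=cv2.cvtColor(im,cv2.COLOR_RGB2HSV)
k=(cv2.inRange(hsv,(18,110,60),(34,255,255))>0)&(P[...,2]>.074)&(P[...,2]<.09); k[:190]=0;k[270:]=0
y=np.median(P[k],0); print('yk',k.sum(),y,loc(y)); v=loc(y)-[-.0975,-.0835]; print(np.hypot(*v), 'lever', np.arctan2(-.0825,.016)-np.arctan2(v[1],v[0]))
E
```

```text
[ 0.49910581 -0.40743142  0.25665901] [0.2764 0.2766 0.277  0.2779 0.278  0.2783 0.2788 0.2789]
[ 0.4576637  -0.42554727  0.27643716] [ 0.54323036 -0.3941085   0.30935842] [ 0.5337381  -0.41571116  0.29270696]
yk 29 [ 0.43274285 -0.05695325  0.08365213] [-0.15162649 -0.14849424]
0.08458089820414359 lever 0.8859782816457968
```

Request:
carry_out --moves '[[-0.6,[0.1,0.1,-0.2],[0,0,0.06]],[-0.6,[0.22,0.19,-0.3],[0,0,0.12]],[-0.6,[0.223,0.19,-0.3],[0,0,0.18]],[-0.6,[0.223,0.19,-0.3],[0,0,0.23]],[-0.6,[0.223,0.19,-0.3],[0,0,0.25]]]'

```text
time: 19.48
position: [0.5657, -0.3509, 0.1671]
ee_rot: [3.141, -0.0, 2.289]
force: [0.0, -0.4, -1.1]
finger_gap: 0.803
gripper_force: 0.0
```

Request:
carry_out --moves '[[-0.6,[0,0,-0.1],[0,0,0.06]],[-0.6,[0,0,-0.2],[0,0,0.12]],[-0.6,[0,0,-0.25],[0,0,0.18]],[-0.6,[0,0,-0.25],[0,0,0.195]],[-0.6,[0,0,-0.25],[0,0,0.195]]]'

```text
time: 20.1
position: [0.5657, -0.3511, 0.0921]
ee_rot: [3.141, 0.0, 2.898]
force: [-0.3, 0.7, 0.3]
finger_gap: 0.802
gripper_force: 0.0
```

Request:
carry_out --moves '[[-0.6,[0.001,0.003,-0.15],[0,0,0]],[-0.6,[0.001,0.003,-0.28],[0,0,0]],[-0.6,[0.001,0.003,-0.317],[0,0,0]],[-0.6,[0.001,0.003,-0.317],[0,0,0]],[1,[0.001,0.003,-0.317],[0,0,0]]]' --grip_force 25

```text
time: 20.72
position: [0.5666, -0.352, -0.0012]
ee_rot: [-3.141, 0.003, 2.897]
force: [-0.2, -0.9, 1.0]
finger_gap: 0.75
gripper_force: 0.0
```

Request:
carry_out --moves '[[1,[0,0,0],[0,0,0]],[1,[0,0,0],[0,0,0]],[1,[0,0,0],[0,0,0]],[1,[0,0,0],[0,0,0]]]'

```text
time: 21.22
position: [0.5657, -0.3514, -0.0028]
ee_rot: [3.141, 0.0, 2.897]
force: [-0.8, 1.1, 3.8]
finger_gap: 0.461
gripper_force: 25.0
```

Request:
carry_out --moves '[[1,[0,0,0.1],[0,0,0]],[1,[0,0,0.25],[0,0,0]],[1,[0,0,0.4],[0,0,0]],[1,[0,0,0.4],[0,0,0]]]'

```text
time: 21.72
position: [0.5672, -0.3527, 0.1207]
ee_rot: [-3.14, 0.006, 2.896]
force: [0.6, -0.0, -1.0]
finger_gap: 0.456
gripper_force: 25.0
```

Request:
carry_out --moves '[[1,[0.006,0.1,0],[0,0,-0.055]],[1,[0.012,0.2,0],[0,0,-0.11]],[1,[0.018,0.3,0],[0,0,-0.165]],[1,[0.024,0.4,0],[0,0,-0.22]],[1,[0.03,0.5,0],[0,0,-0.25]]]'

```text
time: 22.35
position: [0.5738, -0.2, 0.1155]
ee_rot: [-3.14, -0.001, 2.107]
force: [-0.0, 0.1, -0.7]
finger_gap: 0.454
gripper_force: 25.0
```

Request:
carry_out --moves '[[1,[0.006,0.1,0],[0,0,-0.055]],[1,[0.012,0.22,0],[0,0,-0.11]],[1,[0.02,0.34,0],[0,0,-0.165]],[1,[0.028,0.445,0],[0,0,-0.195]],[1,[0.028,0.445,0],[0,0,-0.195]]]'

```text
time: 22.98
position: [0.5826, -0.0642, 0.1154]
ee_rot: [-3.14, -0.001, 1.503]
force: [-0.5, -0.1, -0.6]
finger_gap: 0.456
gripper_force: 25.0
```

Request:
carry_out --moves '[[1,[0,0,0],[0,0,0]],[1,[0,0,0],[0,0,0]]]'

```text
time: 23.22
position: [0.5825, -0.0692, 0.1166]
ee_rot: [-3.141, 0.0, 1.497]
force: [-0.3, -0.3, -0.5]
finger_gap: 0.455
gripper_force: 25.0
```

Request:
carry_out --moves '[[1,[0.006,0.003,-0.1],[0,0,0]],[1,[0.006,0.003,-0.2],[0,0,0]],[1,[0.006,0.003,-0.26],[0,0,0]],[1,[0.006,0.003,-0.26],[0,0,0]],[1,[0.006,0.003,-0.26],[0,0,0]]]'

```text
time: 23.85
position: [0.5854, -0.0674, 0.0398]
ee_rot: [3.14, 0.0, 1.498]
force: [0.8, -0.1, -0.4]
finger_gap: 0.455
gripper_force: 25.0
```

Request:
carry_out --moves '[[1,[0,0,-0.02],[0,0,0]],[1,[0,0,-0.04],[0,0,0]],[1,[0,0,-0.052],[0,0,0]],[1,[0,0,-0.052],[0,0,0]]]'

```text
time: 24.35
position: [0.5845, -0.0669, 0.0228]
ee_rot: [-3.141, 0.0, 1.499]
force: [-0.4, 0.2, -0.9]
finger_gap: 0.453
gripper_force: 25.0
```

Request:
carry_out --moves '[[1,[0,0,-0.006],[0,0,0]],[1,[0,0,-0.006],[0,0,0]],[0.2,[0,0,-0.006],[0,0,0]],[-0.05,[0,0,-0.006],[0,0,0]],[-0.3,[0,0,-0.006],[0,0,0]]]'

```text
time: 24.98
position: [0.5848, -0.0669, 0.0214]
ee_rot: [3.141, -0.0, 1.499]
force: [0.7, -0.3, -1.1]
finger_gap: 0.565
gripper_force: 0.0
```

Request:
carry_out --moves '[[-0.4,[0,0,0],[0,0,0]],[-0.4,[0,0,0.1],[0,0,0]],[-0.4,[0,0,0.25],[0,0,0]],[-0.4,[0,-0.15,0.35],[0,0,0]],[-0.4,[0,-0.35,0.35],[0,0,0]]]'

```text
time: 25.6
position: [0.5868, -0.1716, 0.1291]
ee_rot: [3.137, -0.001, 1.503]
force: [1.0, -0.2, -0.4]
finger_gap: 0.698
gripper_force: 0.0
```

Request:
carry_out --moves '[[-0.5,[0,-0.1,0.1],[0,0,0]],[-0.5,[0,-0.2,0.2],[0,0,0]],[-0.5,[0,-0.2,0.2],[0,0,0]]]'

```text
time: 25.98
position: [0.5848, -0.2357, 0.1887]
ee_rot: [3.138, 0.002, 1.494]
force: [0.1, -0.1, -0.3]
finger_gap: 0.743
gripper_force: 0.0
```

```bash
cat >> h.py <<'E'
def tray(P):
    q=loc(P); k=((P[...,2]>.049)&(P[...,2]<.060)&(abs(q[...,0])<.05)&(q[...,1]>-.19)&(q[...,1]<.19)).astype(np.uint8)
    n,l,s,_=cv2.connectedComponentsWithStats(k)
    for i in range(1,n):
        if s[i,4]<120: continue
        r=cv2.minAreaRect(q[l==i].astype(np.float32)); print('tray mod loc',np.round(r[0],4),'wh',np.round(r[1],4),'ang',round(r[2],1),'z',np.percentile(P[l==i][:,2],[5,50,95]).round(4))
    k=(abs(P[...,2]-.036)<.003)&(abs(q[...,0])<.02)&(q[...,1]<.15)&(q[...,1]>-.2)
    h,e=np.histogram(q[k][:,1],bins=np.arange(-.2,.15,.003)); print('walls',[(round(float(a),3),int(b)) for a,b in zip(e,h) if b>35])
E
python3 - <<'E'
from h import *
print(bot.get_obs()['position'],bot.get_obs()['joint_pos'].round(2))
im,d,c=cap('wrist','w6.png'); P=cloud(d,c); mods(P,im); tray(P)
E
```

```text
[ 0.58477636 -0.23570086  0.18873749] [-0.28  0.43  0.79  1.51 -0.31  1.33  0.46]
mod px [310  87] c [ 0.581  -0.1335] wh [0.0092 0.0389] short dir 85.7 z 0.0269 rgb [202. 201. 199.]
mod px [308 172] c [ 0.5706 -0.2272] wh [0.0402 0.0559] short dir 49.6 z 0.0281 rgb [ 90. 126.  76.]
mod px [221 259] c [ 0.4509 -0.33  ] wh [0.0336 0.0118] short dir -72.3 z 0.0275 rgb [ 18.  205.5 173. ]
tray mod loc [ 0.0018 -0.1569] wh [0.0342 0.0396] ang 90.0 z [0.0514 0.053  0.0544]
walls [(-0.185, 104), (-0.182, 39), (-0.176, 38)]
```

Request:
carry_out --moves '[[-0.6,[-0.047,0.028,-0.1],[0,0,0.055]],[-0.6,[-0.047,0.028,-0.2],[0,0,0.11]],[-0.6,[-0.047,0.028,-0.3],[0,0,0.165]],[-0.6,[-0.047,0.028,-0.3],[0,0,0.22]],[-0.6,[-0.047,0.028,-0.3],[0,0,0.27]]]'

```text
time: 26.65
position: [0.57, -0.2214, 0.0946]
ee_rot: [-3.141, -0.003, 2.354]
force: [0.5, -0.4, 0.8]
finger_gap: 0.802
gripper_force: 0.0
```

Request:
carry_out --moves '[[-0.6,[0,0,0],[0,0,0.028]],[-0.6,[0,0,0],[0,0,0.028]],[-0.6,[0,0,0],[0,0,0.028]]]'

```text
time: 27.02
position: [0.5705, -0.2226, 0.0958]
ee_rot: [-3.142, -0.001, 2.434]
force: [0.5, 0.2, -0.1]
finger_gap: 0.796
gripper_force: 0.0
```

Request:
carry_out --moves '[[-0.6,[0,-0.016,-0.15],[0,0,0]],[-0.6,[0,-0.016,-0.28],[0,0,0]],[-0.6,[0,-0.016,-0.329],[0,0,0]],[-0.6,[0,-0.016,-0.329],[0,0,0]],[1,[0,-0.016,-0.329],[0,0,0]]]'

```text
time: 27.65
position: [0.5717, -0.2287, -0.0007]
ee_rot: [3.141, 0.002, 2.435]
force: [0.0, -0.7, 0.7]
finger_gap: 0.753
gripper_force: 0.0
```

Request:
carry_out --moves '[[1,[0,0,0],[0,0,0]],[1,[0,0,0],[0,0,0]],[1,[0,0,0],[0,0,0]],[1,[0,0,0],[0,0,0]]]'

```text
time: 28.15
position: [0.5708, -0.2283, -0.0019]
ee_rot: [3.141, 0.0, 2.435]
force: [-2.0, 0.3, 4.2]
finger_gap: 0.45
gripper_force: 25.0
```

Request:
carry_out --moves '[[1,[0,0,0.1],[0,0,0]],[1,[0,0,0.25],[0,0,0]],[1,[0,0,0.4],[0,0,0]],[1,[0,0,0.4],[0,0,0]],[1,[0,0,0.4],[0,0,0]]]'

```text
time: 28.78
position: [0.5701, -0.2279, 0.1168]
ee_rot: [-3.141, -0.001, 2.435]
force: [-0.7, -0.3, -1.4]
finger_gap: 0.454
gripper_force: 25.0
```

Request:
carry_out --moves '[[1,[0.013,0.15,0],[0,0,-0.058]],[1,[0.026,0.3,0],[0,0,-0.116]],[1,[0.04,0.45,0],[0,0,-0.174]],[1,[0.05,0.6,0],[0,0,-0.23]],[1,[0.06,0.7,0],[0,0,-0.28]]]'

```text
time: 29.4
position: [0.5875, -0.0156, 0.1158]
ee_rot: [-3.139, -0.0, 1.552]
force: [-0.3, 0.2, -0.9]
finger_gap: 0.457
gripper_force: 25.0
```

Request:
carry_out --moves '[[1,[0.004,0.056,0],[0,0,-0.018]],[1,[0.004,0.056,0],[0,0,-0.018]],[1,[0.004,0.056,0],[0,0,-0.018]],[1,[0.004,0.056,0],[0,0,-0.018]]]'

```text
time: 29.9
position: [0.5895, -0.0029, 0.1174]
ee_rot: [-3.141, 0.0, 1.498]
force: [-0.4, 0.0, -0.3]
finger_gap: 0.457
gripper_force: 25.0
```

Request:
carry_out --moves '[[1,[0,0.006,-0.12],[0,0,0]],[1,[0,0.006,-0.22],[0,0,0]],[1,[0,0.006,-0.27],[0,0,0]],[1,[0,0.006,-0.27],[0,0,0]],[1,[0,0.006,-0.28],[0,0,0]]]'

```text
time: 30.52
position: [0.5908, -0.0, 0.0349]
ee_rot: [3.139, -0.0, 1.498]
force: [-0.5, 0.2, -0.2]
finger_gap: 0.458
gripper_force: 25.0
```

Request:
carry_out --moves '[[1,[0,0,-0.02],[0,0,0]],[1,[0,0,-0.04],[0,0,0]],[1,[0,0,-0.041],[0,0,0]],[1,[0,0,-0.041],[0,0,0]]]'

```text
time: 31.02
position: [0.5902, 0.0004, 0.0222]
ee_rot: [3.141, -0.001, 1.499]
force: [-3.0, 0.9, 9.2]
finger_gap: 0.455
gripper_force: 25.0
```

Request:
carry_out --moves '[[0.2,[0,0,0],[0,0,0]],[-0.05,[0,0,0],[0,0,0]],[-0.4,[0,0,0],[0,0,0]],[-0.4,[0,0,0.15],[0,0,0]],[-0.4,[0,0,0.35],[0,0,0]]]'

```text
time: 31.65
position: [0.5887, 0.0003, 0.1263]
ee_rot: [-3.139, 0.001, 1.499]
force: [1.3, 0.5, 0.7]
finger_gap: 0.688
gripper_force: 0.0
```

Request:
carry_out --moves '[[-0.5,[-0.05,-0.2,0.1],[0,0,0]],[-0.5,[-0.1,-0.4,0.2],[0,0,0]],[-0.5,[-0.2,-0.6,0.3],[0,0,0]],[-0.5,[-0.2,-0.8,0.3],[0,0,0]],[-0.5,[-0.2,-0.9,0.3],[0,0,0]]]'

```text
time: 32.28
position: [0.5292, -0.2723, 0.2175]
ee_rot: [3.14, 0.0, 1.498]
force: [0.9, 0.4, 0.7]
finger_gap: 0.753
gripper_force: 0.0
```

Request:
carry_out --moves '[[-0.5,[-0.1,-0.15,0],[0,0,0]],[-0.5,[-0.15,-0.35,0],[0,0,0]],[-0.5,[-0.15,-0.35,0],[0,0,0]],[-0.5,[-0.15,-0.35,0],[0,0,0]]]'

```text
time: 32.78
position: [0.4848, -0.3746, 0.216]
ee_rot: [-3.141, -0.0, 1.498]
force: [0.6, 0.9, 0.5]
finger_gap: 0.749
gripper_force: 0.0
```

```bash
python3 - <<'E'
from h import *
print(bot.get_obs()['position'],bot.get_obs()['joint_pos'].round(2))
im,d,c=cap('wrist','w7.png'); P=cloud(d,c); mods(P,im); tray(P)
im,d,c=cap('top','t7.png'); P=cloud(d,c); print('top'); mods(P,im);tray(P)
E
```

```text
[ 0.48482914 -0.37458315  0.21602834] [-0.08  0.39  0.87  1.51 -0.3   1.38  0.74]
mod px [303 150] c [ 0.4642 -0.3428] wh [0.0558 0.0401] short dir -77.9 z 0.028 rgb [187. 205. 176.]
mod px [492 210] c [ 0.703  -0.4394] wh [0.0396 0.0563] short dir 78.6 z 0.0253 rgb [155.5  85.  182.5]
mod px [349 250] c [ 0.5142 -0.4911] wh [0.0506 0.0389] short dir -29.0 z 0.0252 rgb [92. 73. 73.]
mod px [431 260] c [ 0.6259 -0.506 ] wh [0.0171 0.0169] short dir -11.2 z 0.0253 rgb [224. 138.  80.]
walls []
top
mod px [453 172] c [ 0.7002 -0.439 ] wh [0.0397 0.0574] short dir 78.8 z 0.0265 rgb [64.5 36.  73.5]
tray mod loc [-0.0001 -0.0785] wh [0.0406 0.0558] ang 0.8 z [0.0495 0.0534 0.0577]
tray mod loc [-0.0004 -0.1462] wh [0.0411 0.0556] ang 0.2 z [0.0497 0.0534 0.0573]
walls []
```

Request:
carry_out --moves '[[-0.6,[-0.069,0.106,-0.1],[0,0,-0.055]],[-0.6,[-0.069,0.106,-0.2],[0,0,-0.11]],[-0.6,[-0.069,0.106,-0.3],[0,0,-0.165]],[-0.6,[-0.069,0.106,-0.4],[0,0,-0.22]],[-0.6,[-0.069,0.106,-0.4],[0,0,-0.25]]]'

```text
time: 33.5
position: [0.4639, -0.3403, 0.0941]
ee_rot: [-3.138, 0.001, 0.712]
force: [0.4, -0.1, 0.3]
finger_gap: 0.8
gripper_force: 0.0
```

Request:
carry_out --moves '[[-0.6,[0,0,0],[0,0,-0.055]],[-0.6,[0,0,0],[0,0,-0.11]],[-0.6,[0,0,0],[0,0,-0.159]],[-0.6,[0,0,0],[0,0,-0.159]],[-0.6,[0,0,0],[0,0,-0.159]]]'

```text
time: 34.12
position: [0.4646, -0.3421, 0.0963]
ee_rot: [-3.141, -0.0, 0.219]
force: [1.0, 0.1, -0.2]
finger_gap: 0.798
gripper_force: 0.0
```

Request:
carry_out --moves '[[-0.6,[-0.001,-0.002,-0.15],[0,0,0]],[-0.6,[-0.001,-0.002,-0.28],[0,0,0]],[-0.6,[-0.001,-0.002,-0.328],[0,0,0]],[-0.6,[-0.001,-0.002,-0.328],[0,0,0]],[1,[-0.001,-0.002,-0.328],[0,0,0]]]'

```text
time: 34.75
position: [0.4646, -0.3442, -0.0006]
ee_rot: [3.14, -0.001, 0.214]
force: [-0.0, 0.2, 0.4]
finger_gap: 0.749
gripper_force: 0.0
```

Request:
carry_out --moves '[[1,[0,0,0],[0,0,0]],[1,[0,0,0],[0,0,0]],[1,[0,0,0],[0,0,0]],[1,[0,0,0],[0,0,0]]]'

```text
time: 35.25
position: [0.464, -0.3436, -0.0017]
ee_rot: [3.141, -0.0, 0.214]
force: [-0.2, 0.9, 5.6]
finger_gap: 0.458
gripper_force: 25.0
```

Request:
carry_out --moves '[[1,[0,0,0.1],[0,0,0]],[1,[0,0,0.25],[0,0,0]],[1,[0,0,0.4],[0,0,0]],[1,[0,0,0.4],[0,0,0]],[1,[0,0,0.4],[0,0,0]]]'

```text
time: 35.88
position: [0.4636, -0.3429, 0.1171]
ee_rot: [-3.141, 0.0, 0.214]
force: [-1.0, -0.8, -2.1]
finger_gap: 0.455
gripper_force: 25.0
```

Request:
carry_out --moves '[[1,[0.05,0.15,0],[0,0,0.05]],[1,[0.1,0.32,0],[0,0,0.1]],[1,[0.16,0.5,0],[0,0,0.15]],[1,[0.22,0.65,0],[0,0,0.2]],[1,[0.22,0.7,0],[0,0,0.205]]]'

```text
time: 36.5
position: [0.5302, -0.1296, 0.1165]
ee_rot: [-3.14, 0.001, 0.865]
force: [0.6, 0.2, -1.7]
finger_gap: 0.459
gripper_force: 25.0
```

Request:
carry_out --moves '[[1,[0.05,0.15,0],[0,0,0.05]],[1,[0.1,0.32,0],[0,0,0.1]],[1,[0.16,0.5,0],[0,0,0.15]],[1,[0.215,0.665,0],[0,0,0.2]],[1,[0.215,0.665,0],[0,0,0.204]]]'

```text
time: 37.12
position: [0.594, 0.0704, 0.1161]
ee_rot: [-3.139, -0.0, 1.506]
force: [0.1, -0.1, -1.2]
finger_gap: 0.459
gripper_force: 25.0
```

Request:
carry_out --moves '[[1,[0,0,0],[0,0,0]],[1,[0,0,0],[0,0,0]],[1,[0,0,0],[0,0,0]]]'

```text
time: 37.5
position: [0.5941, 0.0648, 0.1179]
ee_rot: [-3.142, 0.0, 1.496]
force: [-0.4, -0.4, -1.6]
finger_gap: 0.453
gripper_force: 25.0
```

Request:
carry_out --moves '[[1,[0,0.005,-0.12],[0,0,0]],[1,[0,0.005,-0.22],[0,0,0]],[1,[0,0.005,-0.27],[0,0,0]],[1,[0,0.005,-0.27],[0,0,0]],[1,[0,0.005,-0.28],[0,0,0]]]'

```text
time: 38.12
position: [0.5953, 0.0674, 0.0352]
ee_rot: [3.139, -0.001, 1.498]
force: [0.4, -0.4, -1.7]
finger_gap: 0.458
gripper_force: 25.0
```

Request:
carry_out --moves '[[1,[0,0,-0.02],[0,0,0]],[1,[0,0,-0.036],[0,0,0]],[1,[0,0,-0.04],[0,0,0]],[1,[0,0,-0.041],[0,0,0]]]'

```text
time: 38.62
position: [0.5945, 0.0677, 0.0231]
ee_rot: [3.141, -0.001, 1.499]
force: [-8.4, 0.7, 17.7]
finger_gap: 0.452
gripper_force: 25.0
```

Request:
carry_out --moves '[[0.2,[0,0,0.003],[0,0,0]],[-0.05,[0,0,0.003],[0,0,0]],[-0.4,[0,0,0.003],[0,0,0]],[-0.4,[0,0,0.15],[0,0,0]],[-0.4,[0,0,0.35],[0,0,0]]]'

```text
time: 39.25
position: [0.5932, 0.0674, 0.1266]
ee_rot: [-3.139, 0.002, 1.499]
force: [1.0, 1.1, 0.4]
finger_gap: 0.688
gripper_force: 0.0
```

Request:
carry_out --moves '[[0.5,[-0.05,-0.2,0.1],[0,0,0]],[0.5,[-0.1,-0.4,0.3],[0,0,0]],[0.5,[-0.2,-0.6,0.5],[0,0,0]],[0.5,[-0.3,-0.8,0.5],[0,0,0]],[0.5,[-0.3,-0.8,0.5],[0,0,0]]]'

```text
time: 39.88
position: [0.5033, -0.1747, 0.2777]
ee_rot: [3.14, -0.001, 1.498]
force: [0.4, 0.8, -1.0]
finger_gap: 0.273
gripper_force: 0.0
```

Request:
carry_out --moves '[[1,[0,0,0],[0,0,0]],[1,[0,0,0],[0,0,0]]]'

```text
time: 40.12
position: [0.5045, -0.1718, 0.2764]
ee_rot: [3.141, -0.001, 1.499]
force: [-0.7, 0.1, -0.0]
finger_gap: 0.105
gripper_force: 0.0
```

```bash
python3 - <<'E'
from h import *
print(bot.get_obs()['position'],bot.get_obs()['joint_pos'].round(2))
im,d,c=cap('wrist','w8.png'); P=cloud(d,c); tray(P)
hsv=cv2.cvtColor(im,cv2.COLOR_RGB2HSV)
k=(cv2.inRange(hsv,(0,120,40),(12,255,255))>0)&(P[...,2]>.054)&(P[...,2]<.067)&(abs(loc(P)[...,1])<.05); print('btn',k.sum(),np.median(P[k],0),(P[k].max(0)+P[k].min(0))/2)
k=(cv2.inRange(hsv,(18,110,60),(34,255,255))>0)&(P[...,2]>.074)&(P[...,2]<.09); print('yk',k.sum(),np.median(P[k],0),loc(np.median(P[k],0)))
im,d,c=cap('top','t8.png'); P=cloud(d,c); print('top'); tray(P); mods(P,im)
E
```

```text
[ 0.50452493 -0.17181529  0.27642095] [-0.66  0.11  0.99  1.63 -0.1   1.45  0.27]
tray mod loc [ 0.0024 -0.0804] wh [0.0402 0.0517] ang 0.1 z [0.0514 0.0533 0.0548]
tray mod loc [ 0.0021 -0.1454] wh [0.0405 0.0549] ang 0.0 z [0.0515 0.0531 0.0545]
walls [(-0.185, 59), (-0.116, 64)]
  return _methods._mean(a, axis=axis, dtype=dtype,
  ret = um.true_divide(
Traceback (most recent call last):
ValueError: zero-size array to reduction operation maximum which has no identity
```

View pics/w8.png

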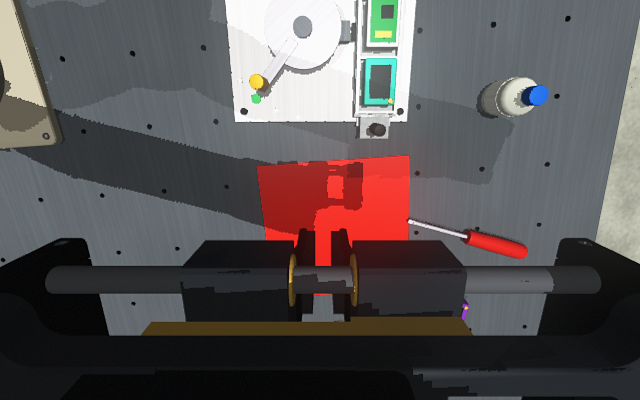

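```bash
python3 - <<'E'
from h import *
im,d,c=cap('top','t8.png'); P=cloud(d,c); tray(P); mods(P,im)
E
```

```text
tray mod loc [-0.0002 -0.014 ] wh [0.0555 0.0401] ang 89.8 z [0.05   0.0534 0.0572]
tray mod loc [ 0.0001 -0.0784] wh [0.0406 0.0559] ang 1.3 z [0.0499 0.0532 0.0574]
tray mod loc [-0.0004 -0.1462] wh [0.0401 0.0554] ang 0.9 z [0.0498 0.0531 0.0577]
walls []
mod px [453 171] c [ 0.7007 -0.4394] wh [0.0395 0.0555] short dir 78.1 z 0.0262 rgb [81. 41. 99.]
mod px [480 196] c [ 0.6313 -0.5261] wh [0.0558 0.0404] short dir -8.8 z 0.0264 rgb [62. 45. 34.]
mod px [470 235] c [ 0.5102 -0.493 ] wh [0.0559 0.0403] short dir -28.6 z 0.0268 rgb [149.  90.  38.]
```

Request:
carry_out --moves '[[1,[0,0.2,-0.1],[0,0,0]],[1,[0,0.4,-0.3],[0,0,0]],[1,[-0.02,0.6,-0.45],[0,0,0]],[1,[-0.02,0.78,-0.5],[0,0,0]],[1,[-0.02,0.819,-0.5],[0,0,0]]]'

```text
time: 40.85
position: [0.4968, 0.0768, 0.1246]
ee_rot: [-3.139, 0.001, 1.503]
force: [0.2, -0.5, 1.0]
finger_gap: 0.009
gripper_force: 0.0
```

Request:
carry_out --moves '[[1,[0,0,0],[0,0,0]],[1,[0,0,0],[0,0,0]],[1,[0,0,0],[0,0,0]]]'

```text
time: 41.22
position: [0.4986, 0.0722, 0.127]
ee_rot: [3.141, -0.0, 1.497]
force: [0.2, 0.0, 0.6]
finger_gap: 0.006
gripper_force: 0.0
```

Request:
carry_out --moves '[[1,[0,0.005,-0.12],[0,0,0]],[1,[0,0.005,-0.22],[0,0,0]],[1,[0,0.005,-0.257],[0,0,0]],[1,[0,0.005,-0.257],[0,0,0]]]'

```text
time: 41.72
position: [0.4983, 0.074, 0.0497]
ee_rot: [-3.141, 0.001, 1.498]
force: [-0.2, -0.6, 0.9]
finger_gap: 0.006
gripper_force: 0.0
```

Request:
carry_out --moves '[[1,[0,0,-0.02],[0,0,0]],[1,[0,0,-0.035],[0,0,0]],[1,[0,0,-0.048],[0,0,0]],[1,[0,0,-0.056],[0,0,0]],[1,[0,0,-0.056],[0,0,0]]]'

```text
time: 42.35
position: [0.499, 0.0749, 0.0334]
ee_rot: [3.141, -0.001, 1.499]
force: [-0.1, 0.1, 7.9]
finger_gap: -0.001
gripper_force: 3.9
```

Request:
carry_out --moves '[[1,[0,0,-0.006],[0,0,0]],[1,[0,0,-0.006],[0,0,0]],[1,[0,0,-0.006],[0,0,0]],[1,[0,0,-0.006],[0,0,0]],[1,[0,0,-0.006],[0,0,0]]]'

```text
time: 42.98
position: [0.4994, 0.0751, 0.033]
ee_rot: [3.14, -0.002, 1.499]
force: [-7.5, -0.8, 28.7]
finger_gap: 0.005
gripper_force: 14.4
```

Request:
carry_out --moves '[[1,[0,0,0],[0,0,0]],[1,[0,0,0],[0,0,0]],[1,[0,0,0],[0,0,0]],[1,[0,0,0],[0,0,0]],[1,[0,0,0],[0,0,0]]]'

```text
time: 43.6
position: [0.4994, 0.0751, 0.033]
ee_rot: [3.14, -0.002, 1.499]
force: [-7.5, -0.5, 28.7]
finger_gap: 0.006
gripper_force: 14.4
```

Request:
carry_out --moves '[[1,[0,0,0],[0,0,0]],[1,[0,0,0],[0,0,0]],[1,[0,0,0],[0,0,0]],[1,[0,0,0],[0,0,0]],[1,[0,0,0],[0,0,0]]]'

```text
time: 44.22
position: [0.4994, 0.0751, 0.033]
ee_rot: [3.14, -0.002, 1.499]
force: [-8.0, -1.7, 29.2]
finger_gap: 0.005
gripper_force: 14.4
```

```bash
cat >> h.py <<'E'
def lever(name='side'):
    im,d,c=cap(name); P=cloud(d,c); hsv=cv2.cvtColor(im,cv2.COLOR_RGB2HSV); q=loc(P)
    k=(cv2.inRange(hsv,(18,110,40),(34,255,255))>0)&(P[...,2]>.045)&(P[...,2]<.095)&(q[...,1]<0)&(q[...,1]>-.25)&(abs(q[...,0]+.1)<.12)
    print(name,'yk',k.sum(),np.median(P[k],0) if k.any() else '',loc(np.median(P[k],0)) if k.any() else '')
E
python3 - <<'E'
from h import *
lever('side'); lever('top')
E
```

```text
side yk 50 [ 0.50446944 -0.08615873  0.06872324] [-0.07797757 -0.17244211]
top yk 46 [ 0.50562617 -0.07695083  0.08056658] [-0.07748901 -0.1631747 ]
```

Request:
carry_out --moves '[[1,[0,0,0.15],[0,0,0]],[0.5,[0,0,0.33],[0,0,0]],[0,[0.05,-0.15,0.35],[0,0,0]],[0,[0.12,-0.33,0.35],[0,0,0]],[0,[0.19,-0.5,0.35],[0,0,0]]]'

```text
time: 44.95
position: [0.5557, -0.0765, 0.1361]
ee_rot: [3.141, -0.001, 1.5]
force: [0.7, 0.3, -0.0]
finger_gap: 0.374
gripper_force: 0.0
```

Request:
carry_out --moves '[[0,[0.08,-0.167,0],[0,0,0]],[0,[0.08,-0.167,0],[0,0,0]],[0,[0.08,-0.167,0],[0,0,0]],[0,[0.08,-0.167,0],[0,0,0]]]'

```text
time: 45.45
position: [0.5792, -0.1237, 0.1358]
ee_rot: [-3.141, -0.001, 1.501]
force: [1.1, 0.0, -0.4]
finger_gap: 0.497
gripper_force: 0.0
```

Request:
carry_out --moves '[[0,[0.003,-0.004,-0.15],[0,0,0]],[0,[0.003,-0.004,-0.3],[0,0,0]],[0,[0.003,-0.004,-0.35],[0,0,0]],[0,[0.003,-0.004,-0.35],[0,0,0]],[1,[0.003,-0.004,-0.35],[0,0,0]]]' --grip_force 15

```text
time: 46.08
position: [0.5813, -0.1267, 0.0328]
ee_rot: [3.139, -0.0, 1.499]
force: [-0.5, -0.8, 0.1]
finger_gap: 0.451
gripper_force: 0.0
```

Request:
carry_out --moves '[[1,[0,0,0],[0,0,0]],[1,[0,0,0],[0,0,0]],[1,[0,0,0],[0,0,0]],[1,[0,0,0],[0,0,0]]]'

```text
time: 46.58
position: [0.5801, -0.1266, 0.0314]
ee_rot: [-3.142, -0.0, 1.499]
force: [-2.7, 0.7, 6.6]
finger_gap: 0.178
gripper_force: 15.0
```

Request:
carry_out --moves '[[1,[0.003,0.04,0],[0,0,0]],[1,[0.007,0.1,0],[0,0,0]],[1,[0.011,0.16,0],[0,0,0]],[1,[0.016,0.22,0],[0,0,0]],[1,[0.02,0.28,0],[0,0,0]]]'

```text
time: 47.2
position: [0.5861, -0.042, 0.0314]
ee_rot: [-3.142, 0.0, 1.499]
force: [-1.9, -2.9, 5.7]
finger_gap: 0.178
gripper_force: 15.0
```

Request:
carry_out --moves '[[1,[0.002,0.025,0],[0,0,0]],[1,[0.003,0.045,0],[0,0,0]],[1,[0.004,0.055,0],[0,0,0]],[1,[0.004,0.055,0],[0,0,0]]]'

```text
time: 47.7
position: [0.5872, -0.0268, 0.0314]
ee_rot: [-3.142, 0.001, 1.498]
force: [-3.1, -4.7, 7.7]
finger_gap: 0.174
gripper_force: 15.0
```

Request:
carry_out --moves '[[1,[0,0.005,0],[0,0,0]],[1,[0.001,0.01,0],[0,0,0]],[1,[0.001,0.013,0],[0,0,0]],[1,[0.001,0.013,0],[0,0,0]]]'

```text
time: 48.2
position: [0.5872, -0.0268, 0.0314]
ee_rot: [3.141, 0.005, 1.495]
force: [-3.1, -15.3, 5.8]
finger_gap: 0.178
gripper_force: 15.0
```

Request:
carry_out --moves '[[1,[0,-0.01,0],[0,0,0]],[0.2,[0,-0.01,0],[0,0,0]],[0.2,[0,-0.01,0],[0,0,0]],[0.2,[0,-0.01,0.15],[0,0,0]],[0.2,[0,-0.01,0.35],[0,0,0]]]'

```text
time: 48.82
position: [0.5868, -0.0242, 0.1361]
ee_rot: [-3.139, 0.001, 1.5]
force: [1.6, 1.5, 0.4]
finger_gap: 0.392
gripper_force: 0.0
```

Request:
carry_out --moves '[[0.2,[-0.07,0.15,0],[0,0,0]],[0.2,[-0.15,0.3,0],[0,0,0]],[0.2,[-0.24,0.45,0],[0,0,0]],[0.2,[-0.32,0.6,0],[0,0,0]],[0.2,[-0.362,0.63,0],[0,0,0]]]'

```text
time: 49.45
position: [0.4772, 0.1681, 0.1359]
ee_rot: [-3.141, -0.001, 1.505]
force: [-0.9, -0.3, 0.5]
finger_gap: 0.401
gripper_force: 0.0
```

Request:
carry_out --moves '[[0.2,[0,0,0.05],[0,0,0]],[0.2,[0,0,0.05],[0,0,0]]]'

```text
time: 49.7
position: [0.4805, 0.1636, 0.1526]
ee_rot: [3.139, -0.002, 1.498]
force: [-0.1, 0.7, -0.2]
finger_gap: 0.4
gripper_force: 0.0
```

```bash
cat >> h.py <<'E'
def bolt(P,im):
    hsv=cv2.cvtColor(im,cv2.COLOR_RGB2HSV); k=(cv2.inRange(hsv,(95,80,40),(130,255,255))>0)&(P[...,2]>.058)&(P[...,2]<.072)&(loc(P)[...,0]<-.05)&(loc(P)[...,0]>-.2)&(abs(loc(P)[...,1]-.1)<.05)
    m=np.median(P[k],0); print('bolt',k.sum(),m,loc(m))
E
python3 - <<'E'
from h import *
print(bot.get_obs()['position'])
im,d,c=cap('wrist','w9.png'); P=cloud(d,c); bolt(P,im); tray(P)
E
```

```text
[0.48051315 0.16358229 0.15260802]
bolt 225 [0.47880682 0.19271058 0.06470476] [-0.12371784  0.10384487]
tray mod loc [0.0013 0.087 ] wh [0.056  0.0403] ang 89.8 z [0.0515 0.053  0.0543]
tray mod loc [0.0017 0.0382] wh [0.0402 0.0253] ang 1.6 z [0.0509 0.0531 0.0543]
walls [(0.049, 80), (0.052, 55), (0.112, 43), (0.118, 41), (0.121, 81)]
```

Request:
carry_out --moves '[[0.2,[-0.006,0.097,-0.1],[0,0,0]],[0.2,[-0.006,0.097,-0.25],[0,0,0]],[0.2,[-0.006,0.097,-0.37],[0,0,0]],[0.2,[-0.006,0.097,-0.395],[0,0,0]],[0.2,[-0.006,0.097,-0.395],[0,0,0]]]'

```text
time: 50.38
position: [0.478, 0.1922, 0.033]
ee_rot: [3.141, 0.0, 1.497]
force: [0.4, -0.2, 0.6]
finger_gap: 0.398
gripper_force: 0.0
```

Request:
carry_out --moves '[[1,[0,0,0],[0,0,0]],[1,[0,0,0],[0,0,0]],[1,[0,0,0],[0,0,0]],[1,[0,0,0],[0,0,0]]]'

```text
time: 50.88
position: [0.4776, 0.1933, 0.0331]
ee_rot: [3.141, -0.001, 1.499]
force: [-2.1, 0.6, 6.3]
finger_gap: 0.172
gripper_force: 15.0
```

Request:
carry_out --moves '[[1,[0.03,-0.002,0],[0,0,0]],[1,[0.06,-0.004,0],[0,0,0]],[1,[0.09,-0.006,0],[0,0,0]],[1,[0.11,-0.008,0],[0,0,0]],[1,[0.11,-0.008,0],[0,0,0]]]'

```text
time: 51.5
position: [0.5114, 0.1908, 0.0331]
ee_rot: [3.14, -0.001, 1.499]
force: [1.8, 1.1, 4.2]
finger_gap: 0.175
gripper_force: 15.0
```

Past 34 mm, still free; continue to the end stop.

Request:
carry_out --moves '[[1,[0.012,-0.001,0],[0,0,0]],[1,[0.024,-0.002,0],[0,0,0]],[1,[0.024,-0.002,0],[0,0,0]]]'

```text
time: 51.88
position: [0.5173, 0.1904, 0.033]
ee_rot: [-3.141, -0.001, 1.499]
force: [-3.6, 0.3, 9.1]
finger_gap: 0.175
gripper_force: 15.0
```

Request:
carry_out --moves '[[1,[0.006,0,0],[0,0,0]],[1,[0.01,-0.001,0],[0,0,0]],[1,[0.01,-0.001,0],[0,0,0]]]'

```text
time: 52.25
position: [0.5173, 0.1905, 0.0326]
ee_rot: [-3.135, -0.001, 1.5]
force: [-15.7, 0.4, 20.6]
finger_gap: 0.172
gripper_force: 15.0
```

Request:
carry_out --moves '[[1,[-0.008,0,0],[0,0,0]],[0.2,[-0.008,0,0],[0,0,0]],[0.2,[-0.008,0,0],[0,0,0]],[0.2,[-0.008,0,0.15],[0,0,0]],[0.2,[-0.008,0,0.35],[0,0,0]]]'

```text
time: 52.88
position: [0.517, 0.1889, 0.1375]
ee_rot: [-3.139, 0.003, 1.498]
force: [0.4, 1.3, -0.4]
finger_gap: 0.39
gripper_force: 0.0
```

Request:
carry_out --moves '[[0.2,[-0.1,-0.15,0.2],[0,0,0]],[0.2,[-0.2,-0.34,0.4],[0,0,0]],[0.2,[-0.2,-0.34,0.6],[0,0,0]],[0.2,[-0.2,-0.34,0.7],[0,0,0]],[0.2,[-0.2,-0.34,0.7],[0,0,0]]]'

```text
time: 53.5
position: [0.4595, 0.087, 0.3514]
ee_rot: [3.137, -0.005, 1.497]
force: [0.1, -0.1, -0.8]
finger_gap: 0.397
gripper_force: 0.0
```

```bash
python3 - <<'E'
from h import *
im,d,c=cap('wrist','w10.png'); P=cloud(d,c); bolt(P,im); tray(P)
lever('wrist'); lever('side')
E
```

```text
bolt 88 [0.51814717 0.18906844 0.06482455] [-0.08421717  0.10305407]
tray mod loc [0.0017 0.0869] wh [0.0408 0.0558] ang 0.3 z [0.0513 0.0531 0.0548]
tray mod loc [0.0022 0.0223] wh [0.0555 0.0406] ang 89.9 z [0.0513 0.0532 0.0548]
tray mod loc [ 0.0014 -0.0456] wh [0.0552 0.0402] ang 89.7 z [0.0514 0.0531 0.0546]
walls [(-0.017, 41), (0.052, 49)]
wrist yk 29 [ 0.49786379 -0.07309907  0.05538386] [-0.08550936 -0.15989373]
side yk 45 [ 0.50344916 -0.08693449  0.07321683] [-0.07893915 -0.17328954]
```

View pics/w10.png

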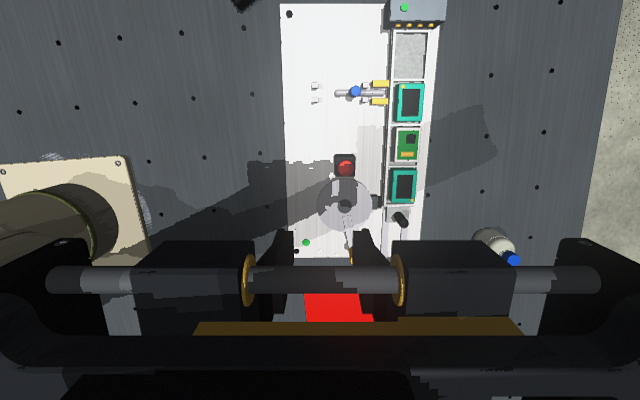

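The wrist picture shows the three modules flat in bays 1 to 3 and the sled home against the stop. The bolt knob at (355,91) has its rod in the brass fork, the lever is back at its off position, and the arm is clear.

```bash
python3 -c "
from bench import bot
print(bot.close_job())"
```

```text
the job is handed in; nothing more can be done
None
```

The job is done and handed in: all three modules from the mat lie flat in bays 1 to 3, the lever has sprung right back, the sled is home against the stop, and the bolt is fully in its keeper; it took about 54 s of the 210 s.

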